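# Put three encoder modules back on their own test bases

### The arm

A 6-joint arm with a two-finger parallel gripper is mounted at the origin on the work surface. World frame = base frame: x ahead of the robot, y to its left, z up, the work surface at z = 0. Lengths are in m, angles in rad, forces in N, time in s.
With the tool pointing down it reaches from about 0.425 to 0.95 m from the base axis. Payload 14.7 kg.
Tool frame: the origin (TCP) lies midway between the tips of the shut fingers; the grasp point (between the pads) lies arm.grip_point_offset behind it (arm.grip_point_offset is the distance from the TCP to the grasp point, in m); y points along the fingers, x is the direction in which the jaws open and shut, and the axes are right-handed (so a half turn about y gives the same grasp; the last joint's range is limited). The gripper opens to 85 mm and grips with 20 to 120 N. Pads are 22 mm wide; open, the fingers measure 114 mm over their backs; the gripper's body (76 mm by 85 mm) begins 54 mm behind the grasp point. The pads swing forward as they close: fully open they stand 13 mm farther back than shut.
Start: joints at [1.291, 0.48, 1.596, -0, 1.065, -0.047], TCP at [0.15, 0.632, 0.231] pointing down, gripper open.
Joint ranges: [-2.75, 2.75], [-0.82, 2.05], [0.23, 2.67], [-1.56, 4.7], [0.09, 2.69], [-2.92, 2.92]. Speed limits (rad/s): [1.89, 1.89, 2.39, 3.01, 3.01, 3.01].

### API

Orientations are given as a unit quaternion [x, y, z, w].
In Python, from bench import arm gives the robot as it stands.
- The arm moves only by the tool move_arm, never from a script. Its argument "motion" is a list that holds one entry, the list of rows, each a list of 7 numbers: the turn, a rotation vector about the tool's x, y, z in degrees, then the shift along the tool's x, y, z in cm, then the closure in counts, from 0 (fully open) to 255 (shut). In form: [[[rx, ry, rz, dx, dy, dz, fingers], ...]]. A call has 1 to 10 rows; each row shifts and turns the pose as measured when the row begins, along the tool's axes as they then stand; what a row does not reach is not made up. A row lasts 1/8 s, in which the tool goes at most 62.5 mm and 10.7 degrees, less where a joint would pass 70% of its speed; a pose out of reach is approached as far as the arm can. A call with a gripper value outside its range is refused whole. The fingers move at their own pace and stop on an object; the grip force is fixed at half the most. Time passes only in rows, so rows that do not move let the fingers close. It gives the time, the measured TCP pose, the force and the opening at its end, in the units of the state.
- arm.observe(): the state, without advancing time (a new reading comes with each control period).
- arm.capture(name): name is "scene" or "top" or "wrist"; returns the picture (480x640x3 uint8, blue, green, red); there is no depth.
- arm.get_calibration(name): a dict with "mtx" (3x3 intrinsics, pixels), "R" (3x3) and "t" (3): a world point X has camera coordinates R X + t. Camera axes: x right, y down, z forward; pixel columns grow to the right and rows downward; lengths in m; the calibration is good to about 2 mm. A picture is of the moment at which its call begins: read the wrist's pose just before it. get_calibration takes no time and is no camera call; for the wrist camera it gives the pose at the moment of the call.
- arm.close_job(): hands the job in, once; it reports no verdict.
Trained networks look in the newest picture that a camera, given by its name, has taken for a name from the list of things; names that differ only in an ending like _2 or _b are one class to them, and where a whole thing is asked for, a point or a joint stands for the part that bears it (a point fixed in the world has none). Each returns a list of dicts, best first, with "p" (0 to 1); they miss things now and then, are a little off and sometimes report something else, mostly with a low value. They report only what shows in the picture. A call takes as long as a camera call. They do not tell look-alikes from the thing itself.
- arm.search_frame(label, camera): "xy" ([column, row] in pixels, amid what is visible of it).
The state is a dict: "time": time; "joint_positions": joint angles; "qvel": joint speeds; "tau": joint torques, N m; "tcp_pos": TCP position; "tcp_rot": TCP orientation; "ft_force": force on the tool from outside, world axes, zero at the start; "ft_torque": the same for the moment, N m; "gripper_width": opening from 0.0 (shut) to 1.0 (fully open).
Only numpy, scipy, OpenCV 4.12 (cv2) and the standard library are available. Lean on these libraries where they do the work, as an engineer would, in place of code of your own. Each camera call takes 0.05 s, during which the arm holds its last target.

### The job

The three encoder modules are standing on each other's test bases. Using the empty grey pad as a free spot to set a module down on meanwhile, move them round so that each stands upright in the middle of the base of its own shape (round on round, square on square, long on long), the square and long ones squared up with their base, the long one lengthwise. Set the modules down gently without dropping them, never stack them or let them touch one another, and leave the solder spool, screwdriver and connector where they lie.

Things in the scene. Friction and masses are not known exactly. Their poses are not given: they have to be found in the camera images.
- round_module: encoder module with a ROUND flange: aluminium disc 76 mm across and 10 mm thick, on it a round housing 40 mm across and 32 mm tall. Origin: middle of the flange's underside; z up. The housing is all of one height, its top 42 mm above the origin; the green circuit board lies flat on the flange and stands up no more than 3 mm. About 0.3 kg, loose; upright, at any yaw, at the start on a test base of another shape.
- square_module: encoder module with a SQUARE flange: aluminium plate 70 x 70 mm and 10 mm thick, on it a square housing 38 x 38 mm and 32 mm tall, sides parallel to the flange's. Origin: middle of the flange's underside; x and y along its sides, z up. The housing is all of one height, its top 42 mm above the origin; the green circuit board lies flat on the flange and stands up no more than 3 mm. About 0.3 kg, loose; upright, at any yaw, at the start on a test base of another shape.
- long_module: encoder module with a LONG flange: aluminium plate 92 mm (x) x 50 mm (y) and 10 mm thick, on it a housing 58 mm (x) x 34 mm (y) and 32 mm tall. Origin: middle of the flange's underside; x along its long side, z up. The housing is all of one height, its top 42 mm above the origin; the green circuit board lies flat on the flange and stands up no more than 3 mm. About 0.3 kg, loose; upright, at any yaw, at the start on a test base of another shape.
- round_base: round black test base, 110 mm across, where the round module belongs. Fixed, 18 mm high, flat on top (z = 18 mm). Origin: middle of the underside.
- square_base: square black test base, 104 x 104 mm, where the square module belongs. x and y along its sides. Fixed, 18 mm high, flat on top (z = 18 mm). Origin: middle of the underside.
- long_base: long black test base, 124 mm (x) x 80 mm (y), where the long module belongs. x along its long side. Fixed, 18 mm high, flat on top (z = 18 mm). Origin: middle of the underside.
- rest_pad: the free spot: thin square grey pad, 120 x 120 mm, 6 mm thick, fixed on the bench and empty at the start. Origin: middle of the underside.
- spool: solder spool standing upright, grey, 52 mm across and 42 mm tall; loose, to be left alone. Origin: middle of the underside.
- screwdriver: screwdriver lying on the bench, 150 mm long; loose, to be left alone. x along its length, towards the tip.
- connector: small steel and black connector, 34 mm (x) x 16 mm (y) x 14 mm high; loose, to be left alone. Origin: middle of the underside.
Things that resemble listed ones, but are neither listed nor needed, are in the scene too. What is shaped like the square_module but pink is not meant. What is shaped like the long_base but blue is not meant.

How it is judged:
By the outcome, as a careful person would: the job done as asked, in the order asked, and still so for the second after the job is handed in, with the robot touching nothing.
It also fails if it takes over 104 s, if anything falls off the work surface, if the arm or the gripper's body presses on something with over 40 N, if the wrist force passes 120 N, or if a joint passes its speed limit or range.

## Working session

There is one attempt and no reset: what is moved stays moved. The work goes in short steps, Python scripts to look and compute and a tool call to move; the robot and the scene stay as the last step left them, time stands still between calls to the robot, and variables do not carry over. Pictures are saved under pics/ and viewed, and the job is handed in when it is done.

Besides the shell and the picture viewer there is one more tool, called after "Emit:" as name([rows], argument=value, ...), one row to a line, values as JSON. move_arm: Moves the arm, as the interface text tells. Its arguments: {"type":"object","properties":{"motion":{"type":"array","items":{"type":"array","items":{"type":"array","items":{"type":"number"}}}}},"required":["motion"]}

```bash
ls; mkdir -p pics; python3 - <<'E'
from bench import arm
import cv2
s=arm.observe();print(s); print(arm.grip_point_offset)
for n in("top","scene"):
    cv2.imwrite(f"pics/{n}0.png",arm.capture(n)); c=arm.get_calibration(n);print(n,c)
    for l in("round_module","square_module","long_module","round_base","square_base","long_base","rest_pad","spool"):
        print(l,[(d['xy'],d['p']) for d in arm.search_frame(l,n)][:3])
    
E
```

```text
pics
{'time': 0.0, 'joint_positions': array([ 1.29140263e+00,  4.80860530e-01,  1.59688684e+00,  9.78728427e-06,
        1.06509169e+00, -4.65732875e-02]), 'qvel': array([ 0.00120402, -0.00115601,  0.00042825,  0.00195281,  0.00065219,
       -0.00146732]), 'tau': array([ 1.74334295e-04, -9.50641751e+01, -4.30159950e+01,  1.14118534e-04,
        1.27767961e-02,  1.75026280e-04]), 'tcp_pos': array([0.14981312, 0.63206704, 0.23064894]), 'tcp_rot': array([ 0.55494511,  0.43818106, -0.43890065, -0.5544362 ]), 'ft_force': array([-0.68292991, -1.14272436,  0.36847972]), 'ft_torque': array([ 0.01441184, -0.01011537,  0.00133751]), 'gripper_width': 1.0002677754231866}
0.0187
top {'mtx': array([[478.39311113,   0.        , 312.33732271],
       [  0.        , 478.39311113, 237.93773931],
       [  0.        ,   0.        ,   1.        ]]), 'R': array([[ 0.01742965, -0.99982447, -0.00687323],
       [-0.99847082, -0.01704454, -0.05258804],
       [ 0.05246165,  0.00777931, -0.99859264]]), 't': array([-0.02499198,  0.54730483,  0.86242111])}
round_module [([226.9, 193.3], 0.94)]
square_module [
[... 334 characters left out ...]
{'mtx': array([[448.82825444,   0.        , 318.2838354 ],
       [  0.        , 448.82825444, 234.61043394],
       [  0.        ,   0.        ,   1.        ]]), 'R': array([[ 0.60086236,  0.79934877,  0.00244349],
       [ 0.67015198, -0.50207544, -0.54664118],
       [-0.43573013,  0.33009362, -0.83736339]]), 't': array([-0.32079764, -0.36259255,  1.12242931])}
round_module [([406.5, 219.5], 0.83)]
square_module [([173.8, 259.2], 0.89), ([137.7, 209.6], 0.72), ([333.1, 167.9], 0.43)]
long_module [([384.9, 138.5], 0.9)]
round_base [([195.1, 270.8], 0.96)]
square_base [([369.4, 145.8], 0.91)]
long_base [([458.6, 324.9], 0.57)]
rest_pad [([282.5, 306.5], 0.61)]
spool [([378.4, 291.4], 0.74)]
```

View pics/top0.png

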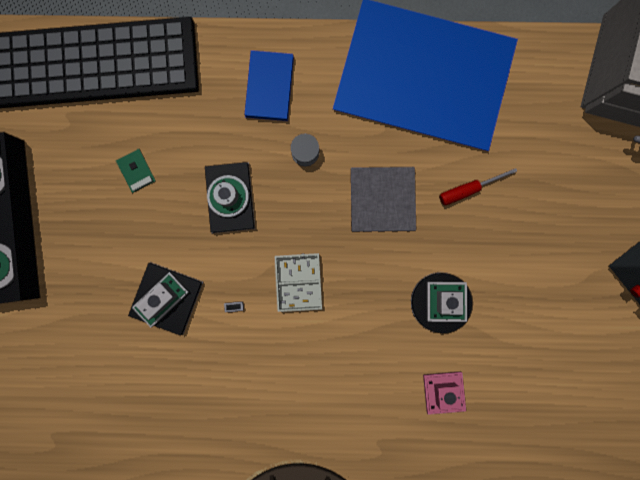

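View pics/scene0.png

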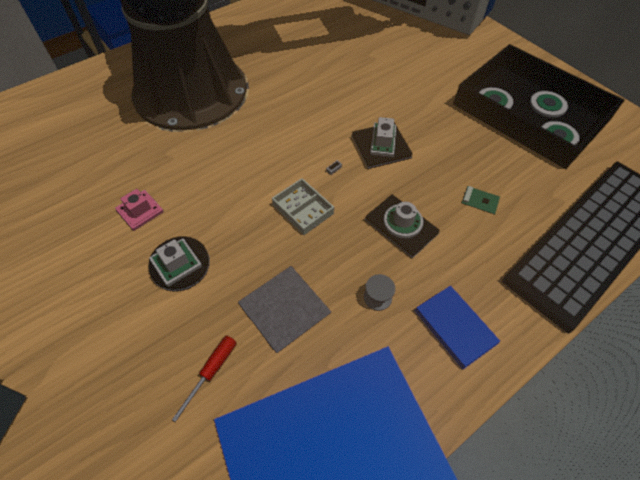

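Top view: the round module is at (227,195) on the long black base, the long module at (160,299) on the square base, and the square module at (447,302) on the round base. The pad is at (384,200). Look-alikes, none of them wanted: pink square module (445,393), blue long base (270,86), flanges in the black tray at far left, and a loose green board (135,170).
Plan: round→pad, long→long base, square→square base, round→round base.

```bash
cat > h.py <<'E'
import numpy as np, cv2
from scipy.spatial.transform import Rotation as Ro
from bench import arm
def toworld(uv,z,c):
    uv=np.atleast_2d(uv); d=np.linalg.inv(c['mtx'])@np.c_[uv,np.ones(len(uv))].T
    C=-c['R'].T@c['t']; w=(c['R'].T@d).T
    return C+w*((z-C[2])/w[:,2])[:,None]
def proj(X,c):
    X=np.atleast_2d(X); p=(c['R']@X.T).T+c['t']; p=(c['mtx']@p.T).T; return p[:,:2]/p[:,2:]
def plan(target_xy,z,jaw_yaw,s=None):
    """tool: z down; jaw_yaw = world angle of tool x (mod pi). returns rotvec deg (tool), shift cm in tool frame"""
    s=s or arm.observe(); R=Ro.from_quat(s['tcp_rot']).as_matrix()
    best=None
    for k in(0,np.pi):
        a=jaw_yaw+k; 
        T=R0(a); rv=Ro.from_matrix(R.T@T).as_rotvec(degrees=True)
        if best is None or np.linalg.norm(rv)<np.linalg.norm(best): best=rv
    d=R.T@(np.r_[target_xy,z]-s['tcp_pos'])*100
    return best.round(2),d.round(2)
def appr(R):  # tool axis pointing down
    return R@np.array([0,0,-1.])
def R0(a):
    x=np.array([np.cos(a),np.sin(a),0]);
    # tool approach axis decided by current frame
    R=Ro.from_quat(arm.observe()['tcp_rot']).as_matrix()
    i=int(np.argmax(abs(R[2]))); sg=np.sign(R[2,i])
    M=np.zeros((3,3)); M[:,0]=x; M[2,i]=sg
    if i==2: M[:,1]=np.cross(M[:,2],x)
    else: M[:,2]=np.cross(x,M[:,1])
    return M
E
python3 - <<'E'
from h import *
s=arm.observe(); print(Ro.from_quat(s['tcp_rot']).as_matrix().round(3))
c=arm.get_calibration("top")
for n,uv,z in(("round",[224,196],.06),("long",[160,299],.06),("square",[449,302],.06),("pad",[383,199],.006),("lb",[231,198],.018),("sb",[166,298],.018),("rb",[442,302],.018)): print(n,toworld(uv,z,c).round(3))
w=arm.get_calibration("wrist"); print(w); C=-w['R'].T@w['t']; print(C, (Ro.from_quat(s['tcp_rot']).as_matrix().T@(C-s['tcp_pos'])).round(3),(w['R']@Ro.from_quat(s['tcp_rot']).as_matrix()).round(3))
cv2.imwrite("pics/w0.png",arm.capture("wrist"))
E
```

```text
[[ 0.231  0.    -0.973]
 [ 0.973 -0.     0.231]
 [-0.    -1.    -0.   ]]
round [[0.616 0.14  0.06 ]]
long [[0.435 0.246 0.06 ]]
square [[ 0.439 -0.253  0.06 ]]
pad [[ 0.623 -0.145  0.006]]
lb [[0.618 0.135 0.018]]
sb [[0.434 0.248 0.018]]
rb [[ 0.435 -0.252  0.018]]
{'mtx': array([[344.86944626,   0.        , 321.05983292],
       [  0.        , 344.86944626, 236.43174455],
       [  0.        ,   0.        ,   1.        ]]), 'R': array([[ 0.23054584,  0.97306076, -0.00117323],
       [ 0.92197057, -0.21805525,  0.32003465],
       [ 0.31115733, -0.07486434, -0.94740511]]), 't': array([-0.64968926, -0.04315808,  0.38163786])}
[0.07082422 0.65134734 0.37461551] [ 0.    -0.143  0.081] [[ 1.     0.001  0.   ]
 [ 0.001 -0.32  -0.947]
 [-0.001  0.947 -0.32 ]]
```

View pics/w0.png

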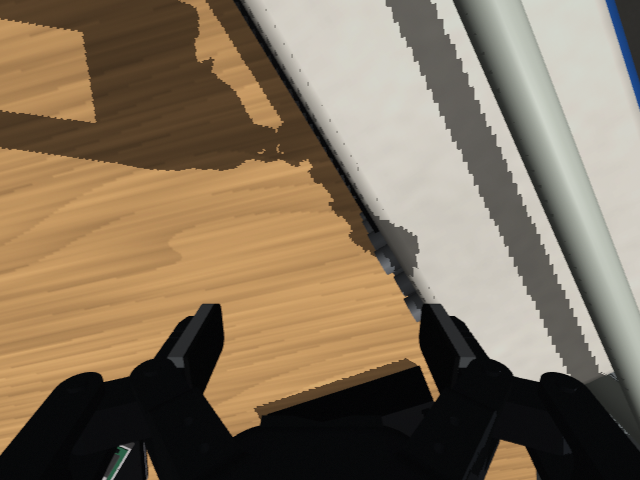

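```bash
cat >> h.py <<'E'
def R0(a): return np.array([[np.cos(a),0,-np.sin(a)],[np.sin(a),0,np.cos(a)],[0,-1.,0]])
def rows(xy,z,yaw_deg,n=None,f=0,step=5.0,pr=True,half=True):
    s=arm.observe(); R=Ro.from_quat(s['tcp_rot']).as_matrix(); p=s['tcp_pos']
    y0=np.arctan2(R[1,0],R[0,0]); d=np.r_[xy,z]-p
    dy=np.radians(yaw_deg)-y0; dy=(dy+np.pi)%(2*np.pi)-np.pi
    if n is None: n=max(1,int(np.ceil(max(np.linalg.norm(d)*100/step,abs(np.degrees(dy))/8))))
    tilt=Ro.from_matrix(R.T@R0(y0)).as_rotvec(degrees=True)
    print("now",p.round(4),"yaw",np.degrees(y0).round(2),"tilt",tilt.round(2),"n",n,"F",s['ft_force'].round(1),"w",round(s['gripper_width'],3),"t",round(s['time'],2),"q",s['joint_positions'].round(2))
    out=[]
    for k in range(n):
        yk=y0+dy*k/n; t=R0(yk).T@(d/n)*100
        r=[0,-np.degrees(dy)/n,0] 
        if k==0: r=[tilt[0],r[1],tilt[2]]
        out.append([round(float(v),1 if i<3 else 2) for i,v in enumerate(list(r)+list(t))]+[f])
    print(out)
def look(name):
    c=arm.get_calibration("wrist"); im=arm.capture("wrist"); cv2.imwrite(f"pics/{name}.png",im); np.savez(f"pics/{name}.npz",**c); return im,c
E
python3 -c "
from h import *
rows([.63,.08],.25,12.6)"
```

```text
now [0.1499 0.6325 0.2313] yaw 76.66 tilt [-0. -0. -0.] n 15 F [-0.  -0.   0.6] w 1.001 t 0.95 q [ 1.29  0.48  1.6   0.    1.07 -0.05]
[[-0.0, 4.3, -0.0, -2.85, -0.12, -3.96, 0], [0.0, 4.3, 0.0, -2.54, -0.12, -4.16, 0], [0.0, 4.3, 0.0, -2.23, -0.12, -4.34, 0], [0.0, 4.3, 0.0, -1.9, -0.12, -4.5, 0], [0.0, 4.3, 0.0, -1.56, -0.12, -4.62, 0], [0.0, 4.3, 0.0, -1.21, -0.12, -4.73, 0], [0.0, 4.3, 0.0, -0.85, -0.12, -4.8, 0], [0.0, 4.3, 0.0, -0.49, -0.12, -4.85, 0], [0.0, 4.3, 0.0, -0.13, -0.12, -4.88, 0], [0.0, 4.3, 0.0, 0.24, -0.12, -4.87, 0], [0.0, 4.3, 0.0, 0.6, -0.12, -4.84, 0], [0.0, 4.3, 0.0, 0.96, -0.12, -4.78, 0], [0.0, 4.3, 0.0, 1.31, -0.12, -4.7, 0], [0.0, 4.3, 0.0, 1.66, -0.12, -4.59, 0], [0.0, 4.3, 0.0, 1.99, -0.12, -4.45, 0]]
```

Emit:
move_arm([
  [[0,4.3,0,-2.85,-0.12,-4,0],[0,4.3,0,-2.5,-0.12,-4.2,0],[0,4.3,0,-2.2,-0.12,-4.3,0],[0,4.3,0,-1.9,-0.12,-4.5,0],[0,4.3,0,-1.6,-0.12,-4.6,0],[0,4.3,0,-1.2,-0.12,-4.7,0],[0,4.3,0,-0.85,-0.12,-4.8,0],[0,4.3,0,-0.5,-0.12,-4.85,0],[0,4.3,0,-0.1,-0.12,-4.9,0],[0,4.3,0,0.25,-0.12,-4.9,0]],
])

```text
time: 2.2
tcp_pos: [0.4741, 0.2527, 0.2442]
tcp_rot: [-0.678, -0.2, 0.197, 0.68]
ft_force: [-0.8, 1.1, -0.1]
gripper_width: 1.001
```

```bash
python3 -c "
from h import *
rows([.63,.08],.25,12.6)"
```

```text
now [0.4741 0.2527 0.2442] yaw 32.6 tilt [-0.07  0.    0.24] n 5 F [-0.8  1.1 -0.1] w 1.001 t 2.2 q [ 0.43  0.31  1.84  0.    0.99 -0.14]
[[-0.1, 4.0, 0.2, 0.77, -0.12, -4.59, 0], [0.0, 4.0, 0.0, 1.08, -0.12, -4.52, 0], [0.0, 4.0, 0.0, 1.4, -0.12, -4.44, 0], [0.0, 4.0, 0.0, 1.7, -0.12, -4.33, 0], [0.0, 4.0, 0.0, 2.0, -0.12, -4.2, 0]]
```

Tracking is accurate.

Emit:
move_arm([
  [[-0.1,4.0,0.2,0.8,-0.12,-4.6,0],[0,4.0,0,1.1,-0.12,-4.5,0],[0,4,0,1.4,-0.12,-4.4,0],[0,4,0,1.7,-0.12,-4.3,0],[0,4,0,2,-0.12,-4.2,0],[0,0,0,0,0,0,0]],
])

```text
time: 2.95
tcp_pos: [0.636, 0.0707, 0.2511]
tcp_rot: [0.703, 0.073, -0.071, -0.703]
ft_force: [-0.2, 0.1, 0.7]
gripper_width: 1.003
```

```bash
python3 -c "
from h import *
look('w1')
rows([.63,.08],.25,12.6)"
```

```text
now [0.6348 0.0719 0.251 ] yaw 11.74 tilt [-0.01  0.    0.13] n 1 F [-0.   0.8 -0.5] w 0.996 t 3.0 q [ 0.07  0.45  1.6   0.    1.09 -0.14]
[[-0.0, -0.9, 0.1, -0.31, 0.1, 0.89, 0]]
```

View pics/w1.png

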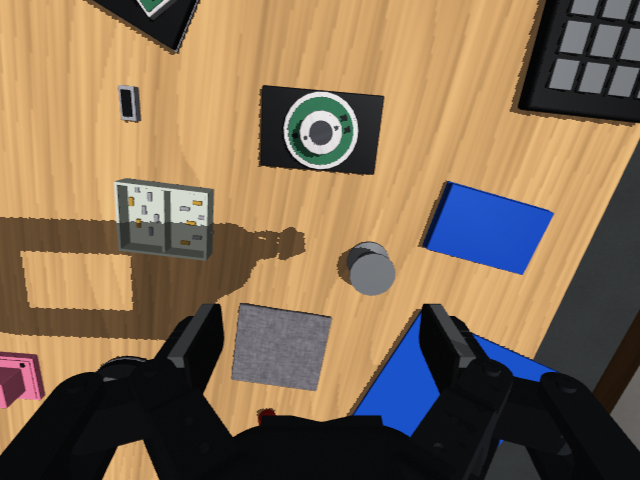

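```bash
cat >> h.py <<'E'
def sub(im,c,xy,z,r=0.09):
    u=proj([[xy[0],xy[1],z]],c)[0]; return u
def metric(im,c,xy,z,half=.09,ppm=4000):
    """rectified patch at height z; px->world: x = xy0-half + col/ppm, y = ... + row/ppm"""
    n=int(2*half*ppm); g=np.array([[0,0],[n,0],[n,n],[0,n]],float)
    W=np.c_[xy[0]-half+g[:,0]/ppm, xy[1]-half+g[:,1]/ppm, np.full(4,z)]
    H=cv2.getPerspectiveTransform(proj(W,c).astype(np.float32),g.astype(np.float32))
    return cv2.warpPerspective(im,H,(n,n),flags=cv2.INTER_CUBIC)
def cnt(mask,ppm,xy,half,center=None):
    cs,_=cv2.findContours(mask.astype(np.uint8),cv2.RETR_EXTERNAL,cv2.CHAIN_APPROX_NONE)
    c=max(cs,key=cv2.contourArea)[:,0,:].astype(float); return c/ppm+np.array(xy)-half
def base_mask(m):  # black, not shadowed wood
    hsv=cv2.cvtColor(m,cv2.COLOR_BGR2HSV); v=m.max(2)
    k=((v<55)).astype(np.uint8); return cv2.morphologyEx(k,cv2.MORPH_OPEN,np.ones((9,9)))
def rectfit(P):
    h=cv2.convexHull((P*1000).astype(np.float32)); (x,y),(w,hh),a=cv2.minAreaRect(h)
    if w<hh: w,hh,a=hh,w,a+90
    return np.round([x/1000,y/1000],4),(round(w,1),round(hh,1)),round((a+90)%180-90,2)
def circfit(P):
    A=np.c_[2*P,np.ones(len(P))]; s=np.linalg.lstsq(A,(P**2).sum(1),rcond=None)[0]
    r=np.sqrt(s[2]+s[0]**2+s[1]**2); return s[:2].round(4),round(2*r*1000,1)
def load(name):
    d=np.load(f"pics/{name}.npz"); return cv2.imread(f"pics/{name}.png"),{k:d[k] for k in d}
E
python3 - <<'E'
from h import *
for nm in("w1","top"):
    im,c=load("w1") if nm=="w1" else (cv2.imread("pics/top0.png"),arm.get_calibration("top"))
    tiles=[]
    for n,xy,z in(("lb",(.617,.137),.018),("rb",(.437,-.252),.018),("sb",(.434,.248),.018),("pad",(.623,-.145),.006)):
        m=metric(im,c,xy,z); 
        if n=="pad":
            hsv=cv2.cvtColor(m,cv2.COLOR_BGR2HSV); k=((hsv[...,1]<50)).astype(np.uint8); k=cv2.morphologyEx(k,cv2.MORPH_OPEN,np.ones((15,15)))
        else: k=base_mask(m)
        P=cnt(k,4000,xy,.09); print(nm,n,rectfit(P),circfit(P))
        v=m.copy(); v[k>0,2]=255; tiles.append(cv2.resize(v,(200,200)))
    for n,xy,z in(("rm",(.617,.137),.028),("sm",(.439,-.252),.028),("lm",(.434,.248),.028)):
        m=metric(im,c,xy,z,.06); k=(m[...,:2].max(2)>70).astype(np.uint8); k=cv2.morphologyEx(k,cv2.MORPH_OPEN,np.ones((9,9)))
        P=cnt(k,4000,xy,.06); print(nm,n,rectfit(P),circfit(P)); tiles.append(cv2.resize(m,(200,200)))
    tiles.append(tiles[0]*0)
    cv2.imwrite(f"pics/t_{nm}.png",np.vstack([np.hstack(tiles[:4]),np.hstack(tiles[4:])]))
E
```

```text
w1 lb (array([0.5864, 0.135 ]), (79.8, 52.2), -82.87) (array([0.589, 0.135]), np.float64(71.7))
w1 rb (array([ 0.4369, -0.2521]), (179.8, 179.8), -90.0) (array([ 0.4455, -0.2632]), np.float64(189.8))
w1 sb (array([0.4339, 0.2618]), (179.8, 152.0), 0.0) (array([0.4305, 0.2741]), np.float64(176.7))
w1 pad (array([ 0.6249, -0.1444]), (121.2, 118.9), -88.36) (array([ 0.625 , -0.1445]), np.float64(137.3))
w1 rm (array([0.6226, 0.1401]), (76.2, 75.8), 0.0) (array([0.6227, 0.1401]), np.float64(76.0))
w1 sm (array([ 0.3944, -0.2039]), (30.7, 23.2), 0.0) (array([ 0.3919, -0.2015]), np.float64(27.0))
w1 lm (array([0.4106, 0.1984]), (73.2, 20.8), 0.0) (array([0.4072, 0.1888]), np.float64(49.0))
top lb (array([0.6191, 0.1374]), (125.6, 82.4), 6.88) (array([0.619 , 0.1409]), np.float64(108.6))
top rb (array([ 0.433 , -0.2436]), (110.1, 94.9), 4.21) (array([ 0.4346, -0.2508]), np.float64(96.3))
top sb (array([0.4324, 0.2497]), (107.6, 105.2), 69.95) (array([0.4334, 0.2473]), np.float64(105.4))
top pad (array([ 0.6231, -0.145 ]), (119.3, 119.0), 1.6) (array([ 0.6232, -0.1449]), np.float64(136.3))
top rm (array([0.6169, 0.1495]), (119.8, 94.5), 0.0) (array([0.6173, 0.1586]), np.float64(97.3))
top sm (array([ 0.4389, -0.2521]), (119.8, 119.8), -90.0) (array([ 0.4427, -0.2585]), np.float64(116.6))
top lm (array([0.4108, 0.2572]), (123.7, 80.4), -45.28) (array([0.4214, 0.2599]), np.float64(88.7))
```

View pics/t_w1.png

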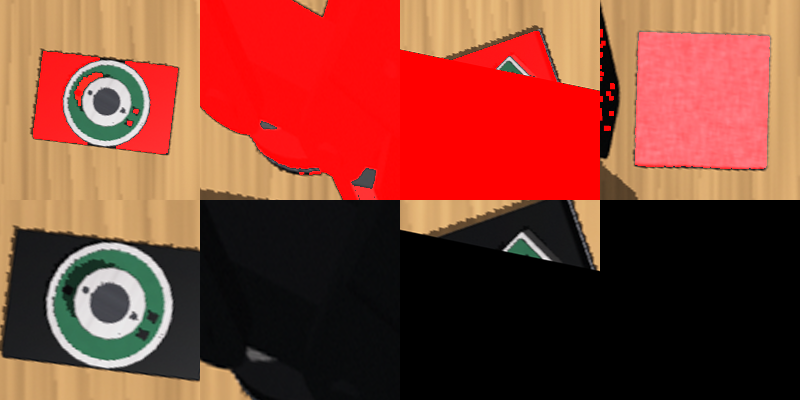

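View pics/t_top.png

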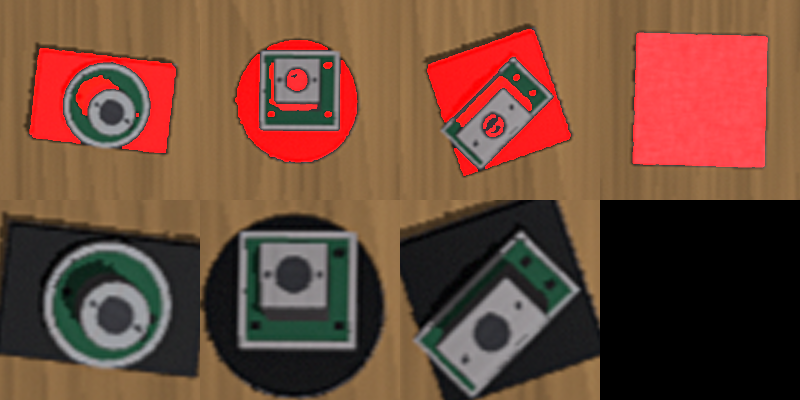

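The wrist view shows the round module at (320,131) on the long black base (322,130). The flange circle fits at 76.0 mm, centre (0.6227, 0.1401), so the choice matches the description. Next: go above it and grasp.

```bash
python3 -c "
from h import *
rows([.6227,.1401],.12,12)"
```

```text
now [0.6348 0.0719 0.251 ] yaw 11.74 tilt [-0.01  0.    0.13] n 3 F [-0.   0.8 -0.5] w 0.996 t 3.0 q [ 0.07  0.45  1.6   0.    1.09 -0.14]
[[-0.0, -0.1, 0.1, 0.07, 4.37, 2.31, 0], [0.0, -0.1, 0.0, 0.07, 4.37, 2.31, 0], [0.0, -0.1, 0.0, 0.07, 4.37, 2.31, 0]]
```

Emit:
move_arm([
  [[0,-0.1,0.1,0.1,4.3,2.3,0],[0,-0.1,0,0.1,4.3,2.3,0],[0,0,0,0,4.3,2.3,0],[0,0,0,0,0,0,0]],
])

```text
time: 3.5
tcp_pos: [0.6205, 0.1443, 0.1201]
tcp_rot: [-0.703, -0.076, 0.074, 0.703]
ft_force: [0.5, 0.1, 0.4]
gripper_width: 1.005
```

```bash
python3 -c "
from h import *
rows([.6227,.1401],.12,12)
look('w2')
rows([.6227,.1401],.03,12)
"
```

```text
now [0.6205 0.1443 0.1201] yaw 12.16 tilt [-0.02  0.    0.11] n 1 F [0.5 0.1 0.4] w 1.005 t 3.5 q [ 0.18  0.58  1.73  0.    0.83 -0.03]
[[-0.0, 0.2, 0.1, 0.13, 0.01, -0.46, 0]]
now [0.6221 0.1438 0.1221] yaw 12.13 tilt [-0.01  0.    0.29] n 2 F [-0.8  0.8  0.7] w 0.999 t 3.55 q [ 0.18  0.58  1.72  0.    0.83 -0.03]
[[-0.0, 0.1, 0.3, -0.01, 4.6, -0.19, 0], [0.0, 0.1, 0.0, -0.01, 4.6, -0.19, 0]]
```

View pics/w2.png

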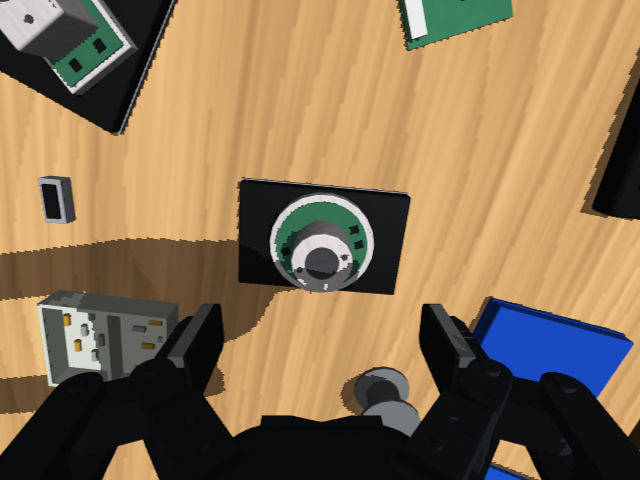

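Emit:
move_arm([
  [[0,0.1,0.2,0.1,4.0,-0.35,0],[0,0,0,0,3.5,0,0],[0,0,0,0,1.6,0,0],[0,0,0,0,0,0,0]],
])

```text
time: 4.05
tcp_pos: [0.6295, 0.1408, 0.037]
tcp_rot: [-0.703, -0.079, 0.07, 0.703]
ft_force: [-0.3, 0.7, 0.3]
gripper_width: 1.0
```

```bash
python3 -c "
from h import *
rows([.6227,.1401],.03,12)
look('w3')
rows([.6227,.1401],.03,12)
"
```

```text
now [0.6295 0.1408 0.037 ] yaw 12.13 tilt [ 0.03 -0.    0.71] n 1 F [-0.3  0.7  0.3] w 1.0 t 4.05 q [ 0.17  0.7   1.76 -0.    0.67 -0.04]
[[0.0, 0.1, 0.7, -0.68, 0.7, 0.08, 0]]
now [0.63   0.1409 0.0377] yaw 12.13 tilt [ 0.04 -0.    0.78] n 1 F [-0.4  0.4  0.3] w 0.998 t 4.1 q [ 0.17  0.7   1.76 -0.    0.67 -0.04]
[[0.0, 0.1, 0.8, -0.73, 0.77, 0.08, 0]]
```

View pics/w3.png

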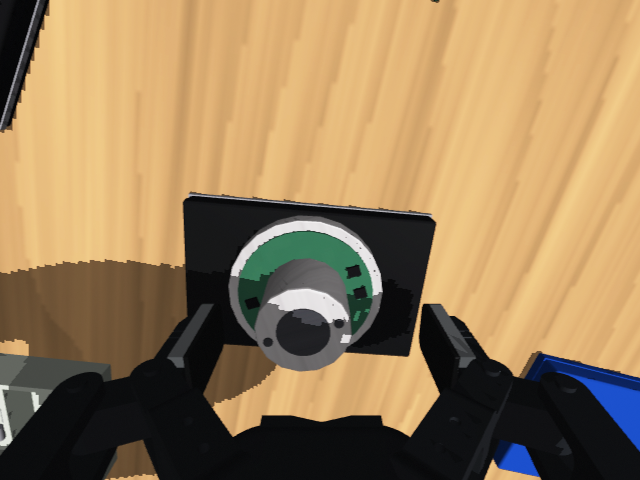

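Emit:
move_arm([
  [[0,0.1,0.8,-0.7,0.75,0.1,0],[0,0,0,0,0,0,0],[0,0,0,0,0,0,0]],
])

```text
time: 4.47
tcp_pos: [0.6243, 0.1406, 0.0329]
tcp_rot: [0.703, 0.075, -0.073, -0.703]
ft_force: [-0.3, 0.7, 0.6]
gripper_width: 1.0
```

```bash
python3 -c "
from h import *
rows([.6227,.1401],.03,12)
im,c=look('w4')
s=arm.observe()
p=proj([[*s['tcp_pos'][:2],.06],[*s['tcp_pos'][:2],.028],[.6227,.1401,.06]],c);print(p)
for q in p: cv2.drawMarker(im,tuple(int(v) for v in q),(0,0,255),0,20,1)
cv2.imwrite('pics/w4m.png',im)
"
```

```text
now [0.6243 0.1406 0.0329] yaw 12.02 tilt [ 0.04 -0.    0.16] n 1 F [-0.3  0.7  0.6] w 1.0 t 4.47 q [ 0.17  0.7   1.76 -0.    0.67 -0.03]
[[0.0, 0.0, 0.2, -0.17, 0.29, -0.01, 0]]
[[318.12429147 338.81565592]
 [318.58122111 298.87640392]
 [314.10056024 339.09472968]]
```

View pics/w4m.png

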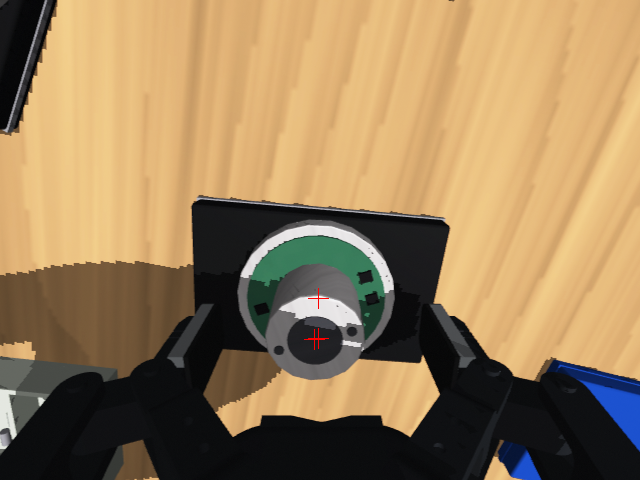

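Emit:
move_arm([
  [[0,0,0.2,-0.15,0.2,0,0],[0,0,0,0,0,0,255],[0,0,0,0,0,0,255],[0,0,0,0,0,0,255],[0,0,0,0,0,0,255],[0,0,0,0,0,0,255]],
])

```text
time: 5.28
tcp_pos: [0.6228, 0.1403, 0.0312]
tcp_rot: [0.704, 0.074, -0.074, -0.703]
ft_force: [-0.4, -0.7, 0.3]
gripper_width: 0.449
```

```bash
python3 -c "
from h import *
rows([.6227,.1401],.03,12)
im,c=look('w5')
"
```

```text
now [0.6228 0.1403 0.0312] yaw 12.03 tilt [ 0.04  0.   -0.05] n 1 F [-0.4 -0.7  0.3] w 0.449 t 5.28 q [ 0.17  0.71  1.77 -0.    0.67 -0.03]
[[0.0, 0.0, -0.0, -0.02, 0.12, -0.02, 0]]
```

View pics/w5.png

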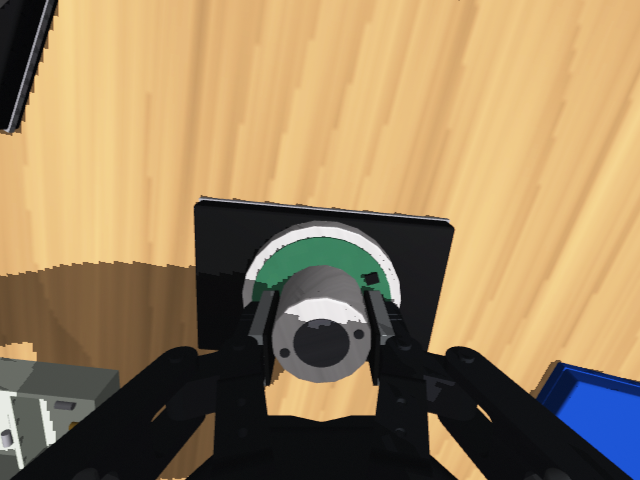

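Gripped (opening 0.449 ≈ 38–40 mm). Lift.

Emit:
move_arm([
  [[0,0,0,0,0,0,255],[0,0,0,0,-3,0,255],[0,0,0,0,-4,0,255],[0,0,0,0,-4,0,255],[0,0,0,0,0,0,255]],
])

```text
time: 5.95
tcp_pos: [0.6216, 0.1402, 0.1423]
tcp_rot: [0.704, 0.072, -0.076, -0.703]
ft_force: [0.4, 0.3, -4.4]
gripper_width: 0.452
```

```bash
python3 -c "
from h import *
im,c=look('w6')
rows([.624,-.1447],.135,-10,f=255)
"
```

```text
now [0.6204 0.1399 0.1404] yaw 12.03 tilt [ 0.03  0.   -0.43] n 6 F [-0.5  0.6 -4. ] w 0.452 t 6.0 q [ 0.17  0.56  1.71 -0.    0.88 -0.03]
[[0.0, 3.7, -0.4, -0.93, 0.09, -4.65, 255], [0.0, 3.7, 0.0, -0.63, 0.09, -4.7, 255], [0.0, 3.7, 0.0, -0.33, 0.09, -4.73, 255], [0.0, 3.7, 0.0, -0.02, 0.09, -4.74, 255], [0.0, 3.7, 0.0, 0.28, 0.09, -4.74, 255], [0.0, 3.7, 0.0, 0.58, 0.09, -4.71, 255]]
```

View pics/w6.png

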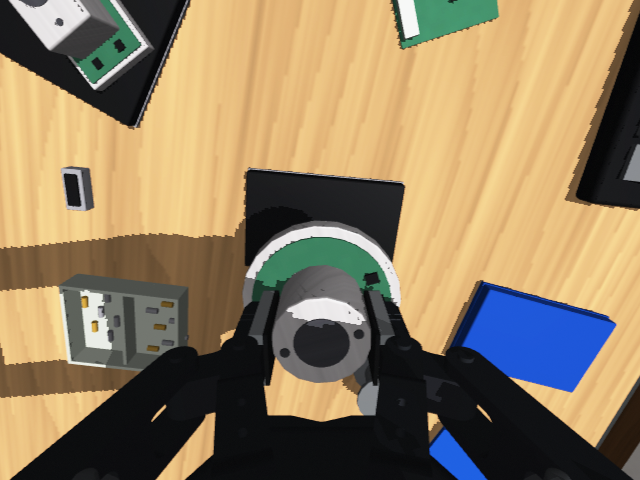

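The round module is lifted (about 4 N) and hangs level. Across to the pad.

Emit:
move_arm([
  [[0,3.7,-0.4,-0.9,0.1,-4.6,255],[0,3.7,0,-0.6,0.1,-4.7,255],[0,3.7,0,-0.3,0.1,-4.7,255],[0,3.7,0,0,0.1,-4.7,255],[0,3.7,0,0.3,0.1,-4.7,255],[0,3.7,0,0.6,0.1,-4.7,255],[0,0,0,0,0,0,255]],
])

```text
time: 6.88
tcp_pos: [0.6172, -0.15, 0.1214]
tcp_rot: [0.704, -0.072, 0.061, -0.704]
ft_force: [0.7, 1.0, -4.0]
gripper_width: 0.451
```

```bash
python3 -c "
from h import *
rows([.624,-.1447],.05,-10,f=255)
"
```

```text
now [ 0.6172 -0.15    0.1214] yaw -10.78 tilt [ 0.09  0.   -0.93] n 2 F [ 0.7  1.  -4. ] w 0.451 t 6.88 q [-0.28  0.59  1.71 -0.    0.86 -0.09]
[[0.1, -0.4, -0.9, 0.29, 3.57, 0.32, 255], [0.0, -0.4, 0.0, 0.29, 3.57, 0.32, 255]]
```

Emit:
move_arm([
  [[0.1,-0.4,-0.9,0.4,3.5,0.5,255],[0,-0.4,0,0,3.5,0.1,255],[0,0,0,0,0,0,255],[0,0,0,0,0,0,255]],
])

```text
time: 7.38
tcp_pos: [0.6189, -0.143, 0.0459]
tcp_rot: [-0.704, 0.064, -0.059, 0.705]
ft_force: [0.1, 0.3, -3.1]
gripper_width: 0.449
```

```bash
python3 -c "
from h import *
rows([.624,-.1447],.0225,-10,f=255)
"
```

```text
now [ 0.6189 -0.143   0.0459] yaw -9.95 tilt [-0.08 -0.   -0.37] n 1 F [ 0.1  0.3 -3.1] w 0.449 t 7.38 q [-0.28  0.68  1.76  0.    0.7  -0.1 ]
[[-0.1, 0.0, -0.4, 0.53, 2.34, -0.08, 255]]
```

Emit:
move_arm([
  [[0,0,-0.4,0.5,1.5,-0.1,255],[0,0,0,0,0.6,0,255],[0,0,0,0,0,0,255],[0,0,0,0,0,0,255]],
])

```text
time: 7.88
tcp_pos: [0.6254, -0.145, 0.0258]
tcp_rot: [-0.704, 0.06, -0.063, 0.705]
ft_force: [0.3, -0.5, -3.9]
gripper_width: 0.449
```

```bash
python3 -c "
from h import *
rows([.624,-.1447],.0195,-10,f=255)
"
```

```text
now [ 0.6254 -0.145   0.0258] yaw -9.93 tilt [-0.06  0.    0.24] n 1 F [ 0.3 -0.5 -3.9] w 0.449 t 7.88 q [-0.28  0.72  1.76  0.    0.66 -0.1 ]
[[-0.1, 0.1, 0.2, -0.14, 0.63, 0.0, 255]]
```

Emit:
move_arm([
  [[0,0,0.2,-0.1,0.3,0,255],[0,0,0,0,0.2,0,255],[0,0,0,0,0,0,255]],
])

```text
time: 8.25
tcp_pos: [0.6246, -0.1449, 0.0211]
tcp_rot: [-0.704, 0.061, -0.062, 0.705]
ft_force: [-0.2, 0.5, -4.2]
gripper_width: 0.451
```

```bash
python3 -c "
from h import *
rows([.624,-.1447],.0195,-10,f=255)
"
```

```text
now [ 0.6246 -0.1449  0.0211] yaw -9.94 tilt [-0.06  0.    0.08] n 1 F [-0.2  0.5 -4.2] w 0.451 t 8.25 q [-0.28  0.72  1.76  0.    0.65 -0.1 ]
[[-0.1, 0.1, 0.1, -0.06, 0.16, 0.01, 255]]
```

Emit:
move_arm([
  [[0,0,0,0,0.15,0,255],[0,0,0,0,0,0,255]],
])

```text
time: 8.5
tcp_pos: [0.6246, -0.1449, 0.0195]
tcp_rot: [-0.704, 0.061, -0.062, 0.705]
ft_force: [-0.2, -0.1, -4.0]
gripper_width: 0.45
```

Emit:
move_arm([
  [[0,0,0,0,0.1,0,255],[0,0,0,0,0,0,255]],
])

```text
time: 8.75
tcp_pos: [0.6249, -0.1449, 0.0193]
tcp_rot: [-0.704, 0.061, -0.062, 0.705]
ft_force: [0.2, -0.7, -3.1]
gripper_width: 0.449
```

Emit:
move_arm([
  [[0,0,0,0,0.1,0,255],[0,0,0,0,0,0,255]],
])

```text
time: 9.0
tcp_pos: [0.6251, -0.1449, 0.0193]
tcp_rot: [-0.704, 0.06, -0.062, 0.705]
ft_force: [-0.2, 0.2, -3.7]
gripper_width: 0.453
```

Emit:
move_arm([
  [[0,0,0,0,0.2,0,255],[0,0,0,0,0,0,255]],
])

```text
time: 9.25
tcp_pos: [0.6254, -0.145, 0.0195]
tcp_rot: [-0.704, 0.06, -0.062, 0.705]
ft_force: [0.5, 0.2, -4.0]
gripper_width: 0.447
```

Emit:
move_arm([
  [[0,0,0,0,0.3,0,255]],
])

```text
time: 9.38
tcp_pos: [0.6258, -0.145, 0.0189]
tcp_rot: [-0.704, 0.06, -0.063, 0.705]
ft_force: [-21.5, 5.4, 81.8]
gripper_width: 0.454
```

```bash
python3 -c "
from h import *
im,c=look('w7')
im2=arm.capture('scene'); cv2.imwrite('pics/s7.png',cv2.resize(im2[220:400,180:420],None,fx=3,fy=3))
rows([.624,-.1447],.0195,-10,f=255)
"
```

```text
now [ 0.6257 -0.145   0.019 ] yaw -9.93 tilt [-0.04  0.    0.26] n 1 F [-13.3   3.4  47.7] w 0.452 t 9.47 q [-0.28  0.73  1.76  0.    0.65 -0.1 ]
[[-0.0, 0.1, 0.3, -0.18, -0.05, -0.0, 255]]
```

View pics/w7.png

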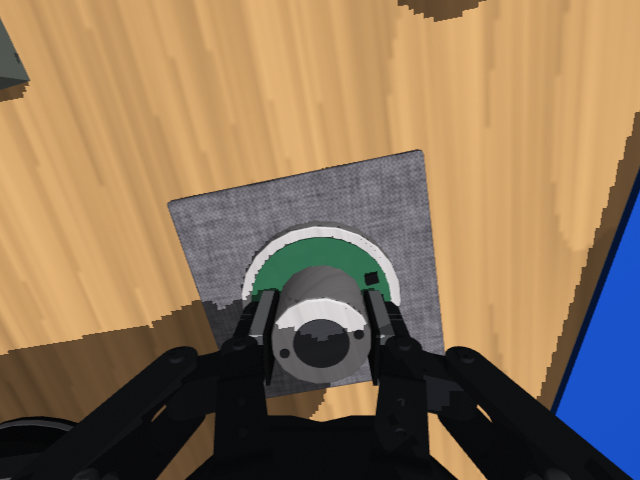

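View pics/s7.png

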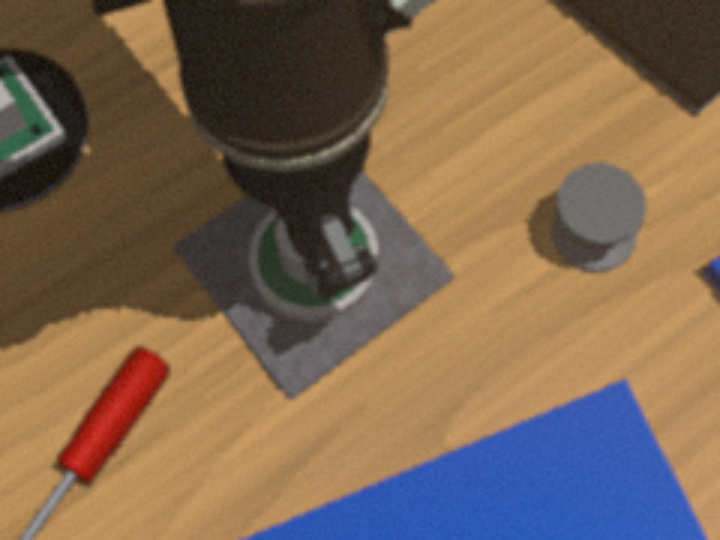

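Contact was at TCP z≈0.0193, as predicted. The zero rows had been relaxing the force, so I'll judge contact by height from now on. Release.

Emit:
move_arm([
  [[0,0,0,0,-0.03,0,255],[0,0,0,0,0,0,180],[0,0,0,0,0,0,0],[0,0,0,0,0,0,0],[0,0,0,0,0,0,0]],
])

```text
time: 10.1
tcp_pos: [0.6262, -0.1452, 0.019]
tcp_rot: [-0.704, 0.059, -0.063, 0.705]
ft_force: [-0.8, -0.3, -0.1]
gripper_width: 1.0
```

```bash
python3 -c "
from h import *
rows([.60,-.1447],.13,-10,f=0)
"
```

```text
now [ 0.6262 -0.1452  0.019 ] yaw -9.93 tilt [-0.04  0.    0.31] n 3 F [-0.8 -0.3 -0.1] w 1.0 t 10.1 q [-0.28  0.73  1.76  0.    0.65 -0.1 ]
[[-0.0, 0.0, 0.3, -0.86, -3.7, -0.14, 0], [0.0, 0.0, 0.0, -0.86, -3.7, -0.14, 0], [0.0, 0.0, 0.0, -0.86, -3.7, -0.14, 0]]
```

Emit:
move_arm([
  [[0,0,0.3,0,-4,0,0],[0,0,0,0,-5,0,0],[0,0,0,0,-5,0,0]],
])

```text
time: 10.48
tcp_pos: [0.6235, -0.1445, 0.1579]
tcp_rot: [-0.704, 0.064, -0.058, 0.705]
ft_force: [1.7, -1.0, -0.6]
gripper_width: 0.998
```

```bash
python3 -c "
from h import *
rows([.475,.203],.25,43,f=0,n=9)
"
```

```text
now [ 0.6235 -0.1445  0.1579] yaw -9.93 tilt [-0.09 -0.   -0.48] n 9 F [ 1.7 -1.  -0.6] w 0.998 t 10.47 q [-0.28  0.55  1.68  0.    0.92 -0.1 ]
[[-0.1, -5.9, -0.5, -2.29, -1.02, 3.52, 0], [0.0, -5.9, 0.0, -1.92, -1.02, 3.74, 0], [0.0, -5.9, 0.0, -1.53, -1.02, 3.91, 0], [0.0, -5.9, 0.0, -1.12, -1.02, 4.05, 0], [0.0, -5.9, 0.0, -0.7, -1.02, 4.14, 0], [0.0, -5.9, 0.0, -0.27, -1.02, 4.19, 0], [0.0, -5.9, 0.0, 0.16, -1.02, 4.2, 0], [0.0, -5.9, 0.0, 0.59, -1.02, 4.16, 0], [0.0, -5.9, 0.0, 1.02, -1.02, 4.07, 0]]
```

Emit:
move_arm([
  [[-0.1,-5.9,-0.5,-2.3,-1,3.5,0],[0,-5.9,0,-1.9,-1,3.7,0],[0,-5.9,0,-1.5,-1,3.9,0],[0,-5.9,0,-1.1,-1,4.0,0],[0,-5.9,0,-0.7,-1,4.1,0],[0,-5.9,0,-0.3,-1,4.2,0],[0,-5.9,0,0.2,-1,4.2,0],[0,-5.9,0,0.6,-1,4.2,0],[0,-5.9,0,1,-1,4.1,0],[0,0,0,0,0,0,0]],
])

```text
time: 11.72
tcp_pos: [0.4683, 0.2096, 0.2545]
tcp_rot: [0.655, 0.273, -0.266, -0.652]
ft_force: [1.4, -0.6, -0.1]
gripper_width: 0.998
```

```bash
python3 -c "
from h import *
rows([.475,.203],.25,43,f=0)
look('w8'); cv2.imwrite('pics/top8.png',arm.capture('top'))
"
```

```text
now [0.4683 0.2096 0.2545] yaw 44.84 tilt [ 0.49 -0.    0.45] n 1 F [ 1.4 -0.6 -0.1] w 0.998 t 11.72 q [ 0.37  0.26  1.89 -0.01  0.99 -0.41]
[[0.5, 1.8, 0.5, 0.01, 0.45, -0.94, 0]]
```

View pics/w8.png

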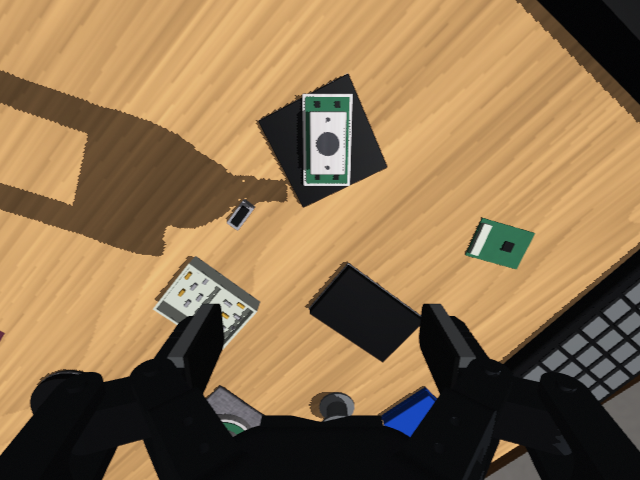

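View pics/top8.png

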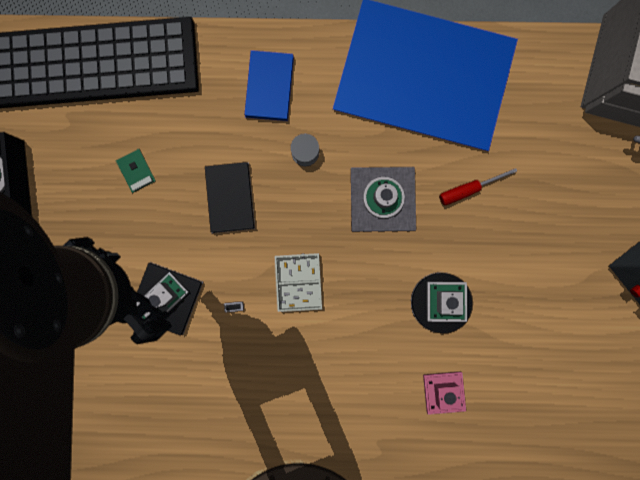

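The long module is at (328,140) on the square base, and the long base at (366,311) is empty. The round module stands on the pad in the top view (384,197). Measure.

```bash
cat >> h.py <<'E'
def measure(im,c,what,xy,show=None):
    isb=what in('lb','sb','rb'); z=.018 if isb else .028
    if what=='pm': z=.016
    half=.09 if isb else .06
    m=metric(im,c,xy,z,half)
    if isb: k=base_mask(m)
    else: k=(m[...,:2].max(2)>70).astype(np.uint8); k=cv2.morphologyEx(k,cv2.MORPH_OPEN,np.ones((9,9)))
    k=cv2.morphologyEx(k,cv2.MORPH_CLOSE,np.ones((25,25)))
    P=cnt(k,4000,xy,half); print(what,rectfit(P),"circ",circfit(P))
    v=m.copy(); cv2.drawContours(v,cv2.findContours(k,0,1)[0],-1,(0,0,255),2); return cv2.resize(v,(300,300))
E
python3 - <<'E'
from h import *
im,c=load('w8')
t=[measure(im,c,'sb',(.434,.248)),measure(im,c,'lb',(.619,.137))]
m=metric(im,c,(.434,.248),.028,.06); hsv=cv2.cvtColor(m,cv2.COLOR_BGR2HSV)
k=((m.max(2)>75)).astype(np.uint8)
t.append(measure(im,c,'lm',(.434,.248)))
cv2.imwrite('pics/t8.png',np.hstack(t[:2]+[t[2]])[:, :800])
E
```

```text
sb (array([0.4241, 0.2269]), (103.7, 50.8), -19.38) circ (array([0.425 , 0.2311]), np.float64(85.7))
lb (array([0.6344, 0.1568]), (163.2, 109.1), 7.05) circ (array([0.6307, 0.1569]), np.float64(135.7))
lm (array([0.4339, 0.2479]), (119.7, 119.7), 0.0) circ (array([0.4301, 0.2444]), np.float64(116.4))
```

View pics/t8.png

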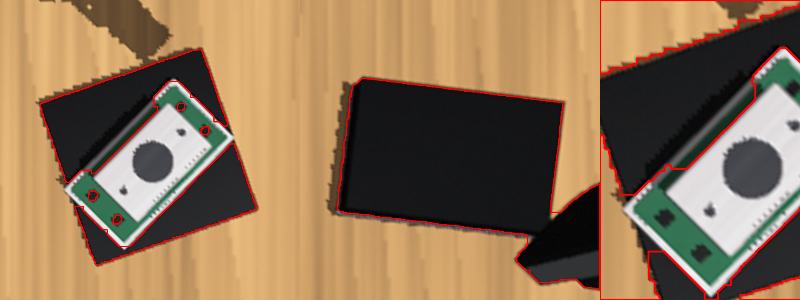

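```bash
cat >> h.py <<'E'
from scipy.optimize import least_squares
def outline(shape,n=40):
    if shape[0]=='c':
        a=np.linspace(0,2*np.pi,4*n,endpoint=False); N=np.c_[np.cos(a),np.sin(a)]; return N*shape[1]/2,N
    w,h=shape[1]/2,shape[2]/2; t=np.linspace(-.85,.85,n); o=np.ones(n)
    P=np.r_[np.c_[w*o,h*t],np.c_[-w*o,h*t],np.c_[w*t,h*o],np.c_[w*t,-h*o]]
    N=np.r_[np.c_[o,0*o],np.c_[-o,0*o],np.c_[0*o,o],np.c_[0*o,-o]]; return P,N
SH={'lb':('r',.124,.080),'sb':('r',.104,.104),'rb':('c',.110),'lm':('r',.092,.050),'sm':('r',.070,.070),'rm':('c',.076),'pad':('r',.12,.12)}
def fit(im,c,what,xy,yaw=0,z=None,sign=None,rng=.008,iters=6):
    """sign +1: brighter outside (base), -1: brighter inside (module)"""
    if z is None: z={'b':.018,'m':.028,'d':.006}[what[-1]]
    if sign is None: sign=-1 if what[-1]=='m' else 1
    g=cv2.GaussianBlur(im.max(2).astype(np.float32),(0,0),.6)
    P,N=outline(SH[what]); x=np.array([xy[0],xy[1],np.radians(yaw)])
    for it in range(iters):
        r=rng if it<2 else rng/2 if it<4 else .003
        ca,sa=np.cos(x[2]),np.sin(x[2]); R=np.array([[ca,-sa],[sa,ca]])
        W=P@R.T+x[:2]; n=N@R.T; s=np.linspace(-r,r,61)
        Q=W[:,None]+n[:,None]*s[None,:,None]
        uv=proj(np.c_[Q.reshape(-1,2),np.full(Q.size//2,z)],c).astype(np.float32).reshape(len(W),61,2)
        I=cv2.remap(g,uv[...,0],uv[...,1],cv2.INTER_LINEAR)
        G=sign*np.gradient(cv2.GaussianBlur(I,(7,1),0),axis=1); j=G.argmax(1); gm=G[np.arange(len(W)),j]
        ok=gm>.35*np.percentile(gm,75); E=W+n*s[j][:,None]
        def f(q):
            R=np.array([[np.cos(q[2]),-np.sin(q[2])],[np.sin(q[2]),np.cos(q[2])]])
            return ((E-(P@R.T+q[:2]))*(N@R.T)).sum(1)[ok]*1000
        x=least_squares(f,x,loss='soft_l1',f_scale=.5).x
    res=f(x); print(what,x[:2].round(4),"yaw",np.degrees(x[2]).round(2),"n",ok.sum(),"/",len(ok),"med|r| mm",np.median(abs(res)).round(2)); return x
def draw(im,c,what,x,z=None,col=(0,0,255)):
    if z is None: z={'b':.018,'m':.028,'d':.006}[what[-1]]
    P,_=outline(SH[what]); R=np.array([[np.cos(x[2]),-np.sin(x[2])],[np.sin(x[2]),np.cos(x[2])]])
    for q in proj(np.c_[P@R.T+x[:2],np.full(len(P),z)],c): cv2.circle(im,(int(round(q[0])),int(round(q[1]))),0,col,-1)
E
python3 - <<'E'
from h import *
T=arm.get_calibration('top')
im,c=load('w1'); a=im.copy()
print('w1'); x=fit(im,c,'lb',(.619,.137),7); draw(a,c,'lb',x); fit(im,c,'rm',(.6227,.1401)); fit(im,c,'pad',(.624,-.1447),2)
im,c=load('w8'); b=im.copy()
print('w8'); x=fit(im,c,'sb',(.434,.248),-20); draw(b,c,'sb',x); x=fit(im,c,'lm',(.434,.248),-47); draw(b,c,'lm',x); fit(im,c,'lb',(.619,.137),7)
for f in('top0','top8'):
    im=cv2.imread(f'pics/{f}.png');print(f); 
    fit(im,T,'lb',(.619,.137),7);fit(im,T,'rb',(.435,-.251),0);fit(im,T,'sm',(.439,-.252),0);fit(im,T,'pad',(.624,-.1447),2)
    if f=='top0':fit(im,T,'rm',(.622,.14));fit(im,T,'sb',(.434,.248),-20);fit(im,T,'lm',(.434,.248),-47)
    else: fit(im,T,'rm',(.625,-.145),z=.016)
cv2.imwrite('pics/t9.png',np.hstack([cv2.resize(a[60:200,240:400],None,fx=2.5,fy=2.5),cv2.resize(b[60:200+0,240:400],None,fx=2.5,fy=2.5)]))
E
```

```text
w1
lb [0.6214 0.1391] yaw 7.02 n 160 / 160 med|r| mm 0.48
rm [0.6226 0.14  ] yaw -0.0 n 160 / 160 med|r| mm 0.3
pad [ 0.625  -0.1442] yaw 1.63 n 160 / 160 med|r| mm 0.68
w8
sb [0.4327 0.2513] yaw -19.19 n 159 / 160 med|r| mm 0.59
lm [0.4327 0.2564] yaw -45.27 n 130 / 160 med|r| mm 0.19
lb [0.6116 0.1411] yaw 7.21 n 120 / 160 med|r| mm 1.75
top0
lb [0.6194 0.1345] yaw 8.51 n 149 / 160 med|r| mm 1.86
rb [ 0.4344 -0.2512] yaw 47.75 n 158 / 160 med|r| mm 0.5
sm [ 0.4373 -0.2584] yaw 0.67 n 158 / 160 med|r| mm 0.37
pad [ 0.6232 -0.1451] yaw 1.44 n 160 / 160 med|r| mm 0.55
rm [0.6214 0.1401] yaw 0.0 n 148 / 160 med|r| mm 0.28
sb [0.4329 0.2502] yaw -19.22 n 158 / 160 med|r| mm 0.8
lm [0.4316 0.2565] yaw -45.02 n 149 / 160 med|r| mm 0.42
top8
lb [0.6188 0.1361] yaw 9.71 n 154 / 160 med|r| mm 2.04
rb [ 0.4344 -0.2511] yaw 48.01 n 159 / 160 med|r| mm 0.6
sm [ 0.4374 -0.2584] yaw 0.6 n 158 / 160 med|r| mm 0.39
pad [ 0.6232 -0.1451] yaw 1.54 n 160 / 160 med|r| mm 0.56
rm [ 0.6256 -0.145 ] yaw -0.0 n 160 / 160 med|r| mm 0.43
```

View pics/t9.png

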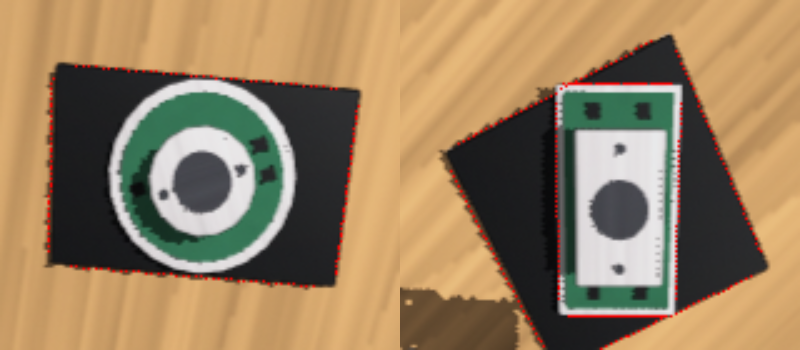

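The fits overlay well: long module (0.4325, 0.2564), yaw −45.2°; square base (0.4328, 0.251), yaw −19.2°. Grasping the long module across its narrow side (jaw yaw 44.8°).

```bash
python3 -c "
from h import *
rows([.4325,.2564],.10,44.8,f=0)
"
```

```text
now [0.469  0.2076 0.2538] yaw 44.62 tilt [ 0.5  -0.    0.38] n 4 F [-0.6 -0.4 -0.3] w 1.0 t 11.82 q [ 0.36  0.26  1.89 -0.01  0.99 -0.41]
[[0.5, -0.0, 0.4, 0.21, 3.84, 1.51, 0], [0.0, -0.0, 0.0, 0.21, 3.84, 1.51, 0], [0.0, -0.0, 0.0, 0.21, 3.84, 1.51, 0], [0.0, -0.0, 0.0, 0.21, 3.84, 1.51, 0]]
```

Emit:
move_arm([
  [[0.5,0,0.4,0.2,3.8,1.5,0],[0,0,0,0.2,3.8,1.5,0],[0,0,0,0.2,3.8,1.5,0],[0,0,0,0.2,3.8,1.5,0],[0,0,0,0,0,0,0]],
])

```text
time: 12.45
tcp_pos: [0.4359, 0.2521, 0.0971]
tcp_rot: [0.656, 0.265, -0.264, -0.655]
ft_force: [0.1, -0.6, -0.3]
gripper_width: 1.0
```

```bash
python3 -c "
from h import *
rows([.4325,.2564],.05,44.8,f=0)
"
```

```text
now [0.4359 0.2521 0.0971] yaw 43.96 tilt [ 0.08 -0.    0.01] n 1 F [ 0.1 -0.6 -0.3] w 1.0 t 12.45 q [ 0.47  0.47  2.05 -0.    0.62 -0.3 ]
[[0.1, -0.8, 0.0, 0.06, 4.71, 0.55, 0]]
```

Emit:
move_arm([
  [[0.1,-0.8,0,0.05,0,0.5,0],[0,0,0,0,3.5,0,0],[0,0,0,0,1.5,0,0],[0,0,0,0,0,0,0]],
])

```text
time: 12.95
tcp_pos: [0.4375, 0.2558, 0.0506]
tcp_rot: [-0.654, -0.271, 0.266, 0.654]
ft_force: [-0.2, -0.1, 0.3]
gripper_width: 0.999
```

```bash
python3 -c "
from h import *
rows([.4325,.2564],.0312,44.8,f=0)
im,c=look('w9'); s=arm.observe()
for q in proj([[*s['tcp_pos'][:2],.06],[.4325,.2564,.06]],c): print(q);cv2.drawMarker(im,tuple(int(v) for v in q),(0,0,255),0,20,1)
cv2.imwrite('pics/w9m.png',im)
"
```

```text
now [0.4375 0.2558 0.0506] yaw 44.65 tilt [ 0.1  -0.    0.38] n 1 F [-0.2 -0.1  0.3] w 0.999 t 12.95 q [ 0.47  0.55  2.08  0.    0.51 -0.31]
[[0.1, -0.1, 0.4, -0.31, 1.94, 0.4, 0]]
[320.43385549 313.95234747]
[312.65999365 306.045384  ]
```

View pics/w9m.png

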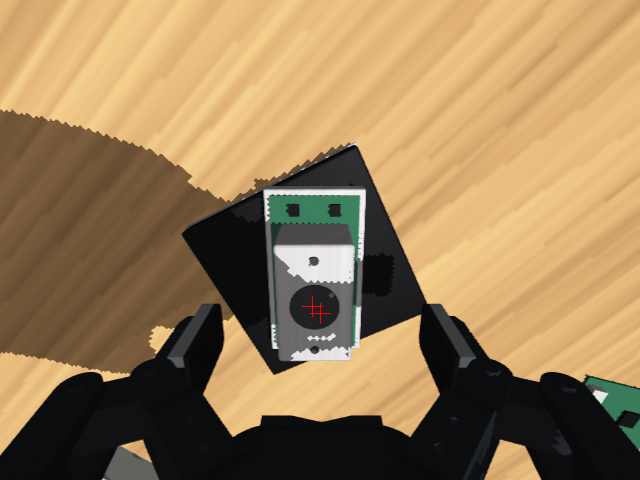

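Emit:
move_arm([
  [[0.1,-0.1,0.4,-0.3,1.6,0.4,0],[0,0,0,0,0.2,0,0],[0,0,0,0,0,0,0]],
])

```text
time: 13.38
tcp_pos: [0.4336, 0.2573, 0.0336]
tcp_rot: [0.654, 0.27, -0.268, -0.654]
ft_force: [-1.0, -0.6, 0.1]
gripper_width: 1.001
```

```bash
python3 -c "
from h import *
rows([.4325,.2564],.0312,44.8,f=0)
"
```

```text
now [0.4336 0.2573 0.0336] yaw 44.76 tilt [ 0.05 -0.    0.13] n 1 F [-1.  -0.6  0.1] w 1.001 t 13.38 q [ 0.48  0.58  2.09 -0.    0.47 -0.31]
[[0.1, -0.0, 0.1, -0.14, 0.24, 0.01, 0]]
```

Emit:
move_arm([
  [[0.1,0,0.1,-0.15,0.25,0,0],[0,0,0,0,0,0,255],[0,0,0,0,0,0,255],[0,0,0,0,0,0,255],[0,0,0,0,0,0,255],[0,0,0,0,0,0,255],[0,0,0,0,0,0,255]],
])

```text
time: 14.25
tcp_pos: [0.4327, 0.2563, 0.0316]
tcp_rot: [-0.653, -0.27, 0.269, 0.654]
ft_force: [-0.9, -0.1, 0.1]
gripper_width: 0.389
```

```bash
python3 -c "
from h import *
rows([.4325,.2564],.0312,44.8,f=0)
"
```

```text
now [0.4327 0.2563 0.0316] yaw 44.77 tilt [-0.04  0.    0.06] n 1 F [-0.9 -0.1  0.1] w 0.389 t 14.25 q [ 0.47  0.59  2.09  0.    0.47 -0.31]
[[-0.0, -0.0, 0.1, -0.01, 0.04, 0.02, 0]]
```

Emit:
move_arm([
  [[0,0,0,0,-3,0,255],[0,0,0,0,-4,0,255],[0,0,0,0,-4,0,255],[0,0,0,0,0,0,255]],
])

```text
time: 14.75
tcp_pos: [0.4319, 0.2557, 0.1435]
tcp_rot: [-0.654, -0.269, 0.27, 0.654]
ft_force: [0.1, 0.6, -2.7]
gripper_width: 0.388
```

```bash
python3 -c "
from h import *
rows([.6214,.1391],.13,97,f=255,n=7)
"
```

```text
now [0.4319 0.2557 0.1435] yaw 44.77 tilt [-0.09 -0.   -0.1 ] n 7 F [ 0.1  0.6 -2.7] w 0.388 t 14.75 q [ 0.47  0.39  2.02  0.    0.73 -0.31]
[[-0.1, -7.5, -0.1, 0.75, 0.19, -3.09, 255], [0.0, -7.5, 0.0, 0.34, 0.19, -3.16, 255], [0.0, -7.5, 0.0, -0.07, 0.19, -3.18, 255], [0.0, -7.5, 0.0, -0.48, 0.19, -3.14, 255], [0.0, -7.5, 0.0, -0.89, 0.19, -3.05, 255], [0.0, -7.5, 0.0, -1.28, 0.19, -2.91, 255], [0.0, -7.5, 0.0, -1.64, 0.19, -2.72, 255]]
```

Emit:
move_arm([
  [[-0.1,-7.5,-0.1,0.75,0.2,-3.1,255],[0,-7.5,0,0.35,0.2,-3.15,255],[0,-7.5,0,-0.1,0.2,-3.2,255],[0,-7.5,0,-0.5,0.2,-3.15,255],[0,-7.5,0,-0.9,0.2,-3.05,255],[0,-7.5,0,-1.3,0.2,-2.9,255],[0,-7.5,0,-1.65,0.2,-2.7,255],[0,0,0,0,0,0,255]],
])

```text
time: 15.75
tcp_pos: [0.6229, 0.1357, 0.1171]
tcp_rot: [-0.456, -0.534, 0.541, 0.461]
ft_force: [-0.7, 1.2, -2.8]
gripper_width: 0.386
```

```bash
python3 -c "
from h import *
im,c=look('w10')
rows([.6214,.1391],.06,97,f=255)
x=fit(im,c,'lb',(.621,.139),7); draw(im,c,'lb',x); cv2.imwrite('pics/w10m.png',im)
"
```

```text
now [0.6216 0.1362 0.117 ] yaw 98.98 tilt [-0.78 -0.   -0.04] n 2 F [-0.2  0.9 -3.6] w 0.386 t 15.8 q [ 0.17  0.59  1.72 -0.    0.85 -1.56]
[[-0.8, 1.0, -0.0, 0.14, 2.85, -0.01, 255], [0.0, 1.0, 0.0, 0.14, 2.85, -0.01, 255]]
lb [0.6216 0.1393] yaw 6.76 n 114 / 160 med|r| mm 0.22
```

View pics/w10m.png

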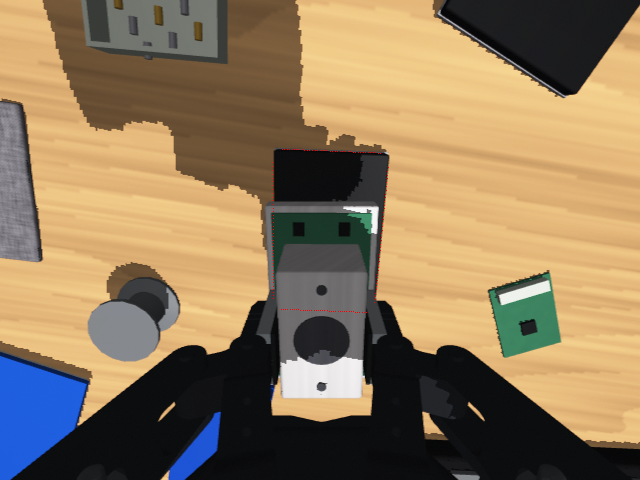

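The base fit agrees: (0.6215, 0.1392), yaw 6.9°. Descend.

Emit:
move_arm([
  [[-0.8,2.1,0,0.3,2.8,0,255],[0,0,0,0,2.8,0,255],[0,0,0,0,0,0,255],[0,0,0,0,0,0,255]],
])

```text
time: 16.3
tcp_pos: [0.6169, 0.1404, 0.0579]
tcp_rot: [-0.47, -0.527, 0.529, 0.471]
ft_force: [-0.6, -0.1, -3.3]
gripper_width: 0.386
```

```bash
python3 -c "
from h import *
rows([.6215,.1392],.0326,96.9,f=255)
"
```

```text
now [0.6169 0.1404 0.0579] yaw 96.61 tilt [-0.21 -0.   -0.05] n 1 F [-0.6 -0.1 -3.3] w 0.386 t 16.3 q [ 0.18  0.66  1.77 -0.    0.71 -1.51]
[[-0.2, -0.3, -0.1, -0.17, 2.53, -0.44, 255]]
```

Emit:
move_arm([
  [[-0.2,-0.3,-0.1,-0.15,1.6,-0.45,255],[0,0,0,0,0,0,255],[0,0,0,0,0,0,255]],
])

```text
time: 16.68
tcp_pos: [0.6227, 0.1397, 0.0426]
tcp_rot: [0.469, 0.53, -0.528, -0.469]
ft_force: [0.5, -1.0, -2.8]
gripper_width: 0.389
```

```bash
python3 -c "
from h import *
rows([.6215,.1392],.0326,96.9,f=255)
im,c=look('w11')
x=fit(im,c,'lb',(.6215,.139),7)
draw(im,c,'lb',x); s=arm.observe(); zz=s['tcp_pos'][2]-.0316+.018+.010
y=np.r_[s['tcp_pos'][:2],np.radians(6.9)]; print('pred',zz); y=fit(im,c,'lm',y[:2],6.9,z=zz); draw(im,c,'lm',y,z=zz,col=(0,255,255))
cv2.imwrite('pics/w11m.png',im)
"
```

```text
now [0.6227 0.1397 0.0426] yaw 96.92 tilt [ 0.15 -0.    0.06] n 1 F [ 0.5 -1.  -2.8] w 0.389 t 16.68 q [ 0.17  0.69  1.77  0.    0.69 -1.52]
[[0.1, 0.0, 0.1, -0.03, 1.0, 0.13, 255]]
lb [0.6158 0.1388] yaw 6.64 n 99 / 160 med|r| mm 0.37
pred 0.038915523196829636
lm [0.6217 0.1371] yaw 2.94 n 111 / 160 med|r| mm 0.59
```

View pics/w11m.png

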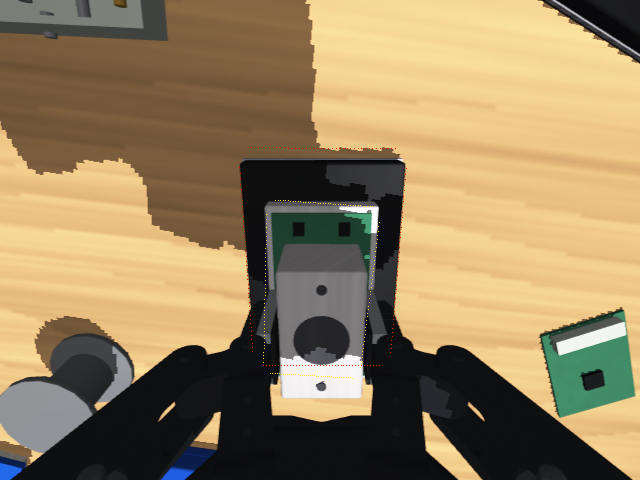

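```bash
python3 -c "
from h import *
im,c=load('w11')
draw(im,c,'lb',np.r_[.6215,.1392,np.radians(6.9)])
draw(im,c,'lm',np.r_[.6226,.1397,np.radians(6.92)],z=.0390,col=(0,255,255))
cv2.imwrite('pics/w11n.png',cv2.resize(im[130:400,200:450],None,fx=2.2,fy=2.2))
"
```

```text
(no output)
```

View pics/w11n.png

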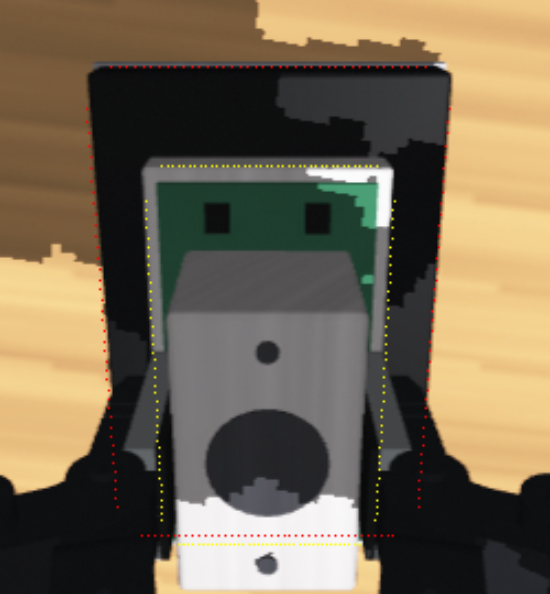

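Emit:
move_arm([
  [[0,0,0,0,0.6,0,255],[0,0,0,0,0.2,0,255],[0,0,0,0,0,0,255]],
])

```text
time: 17.1
tcp_pos: [0.6228, 0.1397, 0.0344]
tcp_rot: [0.469, 0.53, -0.528, -0.469]
ft_force: [0.6, -0.0, -3.0]
gripper_width: 0.384
```

```bash
python3 -c "
from h import *
rows([.6225,.1392],.0316,96.9,f=255)
"
```

```text
now [0.6228 0.1397 0.0344] yaw 96.91 tilt [ 0.17 -0.    0.06] n 1 F [ 0.6 -0.  -3. ] w 0.384 t 17.1 q [ 0.17  0.7   1.77  0.    0.67 -1.52]
[[0.2, 0.0, 0.1, -0.04, 0.28, 0.04, 255]]
```

Emit:
move_arm([
  [[0.2,0,0.1,-0.05,0.2,0,255],[0,0,0,0,0.05,0,255]],
])

```text
time: 17.35
tcp_pos: [0.623, 0.1392, 0.0318]
tcp_rot: [-0.469, -0.529, 0.53, 0.469]
ft_force: [0.6, 0.4, -3.3]
gripper_width: 0.385
```

Emit:
move_arm([
  [[0,0,0,0,0.07,0,255]],
])

```text
time: 17.48
tcp_pos: [0.623, 0.1391, 0.0316]
tcp_rot: [-0.469, -0.529, 0.53, 0.469]
ft_force: [-5.3, -1.5, 15.4]
gripper_width: 0.389
```

Contact at 15 N, z = 0.0316. Release.

Emit:
move_arm([
  [[0,0,0,0,0,0,255],[0,0,0,0,0,0,180],[0,0,0,0,0,0,0],[0,0,0,0,0,0,0],[0,0,0,0,0,0,0],[0,0,0,0,-3,0,0],[0,0,0,0,-5,0,0],[0,0,0,0,-5,0,0],[0,0,0,0,-5,0,0],[0,0,0,0,0,0,0]],
])

```text
time: 18.73
tcp_pos: [0.6234, 0.1394, 0.2172]
tcp_rot: [-0.469, -0.529, 0.529, 0.469]
ft_force: [0.5, -0.1, 0.2]
gripper_width: 0.997
```

```bash
python3 -c "
from h import *
im,c=look('w12')
y=fit(im,c,'lm',(.6215,.139),7); draw(im,c,'lm',y,col=(0,255,255)); y=np.r_[.6215,.1392,np.radians(6.9)]; draw(im,c,'lb',y)
cv2.imwrite('pics/w12m.png',im)
rows([.437,-.195],.25,-45)
"
```

```text
lm [0.623  0.1385] yaw 6.81 n 158 / 160 med|r| mm 0.38
now [0.6222 0.1391 0.2151] yaw 96.91 tilt [-0.19 -0.   -0.05] n 18 F [ 0.6 -0.5  0. ] w 1.001 t 18.77 q [ 0.17  0.48  1.64 -0.    1.02 -1.52]
[[-0.2, 7.9, -0.1, -1.72, -0.19, 1.24, 0], [0.0, 7.9, 0.0, -1.87, -0.19, 1.0, 0], [0.0, 7.9, 0.0, -1.99, -0.19, 0.73, 0], [0.0, 7.9, 0.0, -2.07, -0.19, 0.45, 0], [0.0, 7.9, 0.0, -2.12, -0.19, 0.16, 0], [0.0, 7.9, 0.0, -2.12, -0.19, -0.13, 0], [0.0, 7.9, 0.0, -2.08, -0.19, -0.42, 0], [0.0, 7.9, 0.0, -2.0, -0.19, -0.7, 0], [0.0, 7.9, 0.0, -1.89, -0.19, -0.97, 0], [0.0, 7.9, 0.0, -1.74, -0.19, -1.22, 0], [0.0, 7.9, 0.0, -1.55, -0.19, -1.45, 0], [0.0, 7.9, 0.0, -1.34, -0.19, -1.65, 0], [0.0, 7.9, 0.0, -1.1, -0.19, -1.81, 0], [0.0, 7.9, 0.0, -0.84, -0.19, -1.95, 0], [0.0, 7.9, 0.0, -0.57, -0.19, -2.04, 0], [0.0, 7.9, 0.0, -0.28, -0.19, -2.1, 0], [0.0, 7.9, 0.0, 0.01, -0.19, -2.12, 0], [0.0, 7.9, 0.0, 0.3, -0.19, -2.1, 0]]
```

View pics/w12m.png

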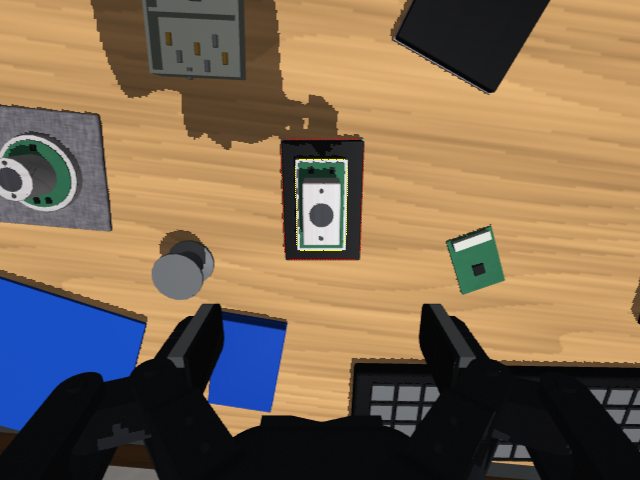

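```bash
python3 -c "
from h import *
im,c=load('w12')
x=fit(im,c,'lb',(.6215,.1392),6.9,rng=.005);draw(im,c,'lb',x); x=fit(im,c,'lm',(.623,.1385),6.9,rng=.005);draw(im,c,'lm',x,col=(0,255,255))
cv2.imwrite('pics/w12n.png',cv2.resize(im[120:280,260:390],None,fx=4,fy=4,interpolation=0)[:600])
"
```

```text
lb [0.6217 0.139 ] yaw 7.03 n 160 / 160 med|r| mm 0.16
lm [0.623  0.1385] yaw 6.87 n 158 / 160 med|r| mm 0.36
```

View pics/w12n.png

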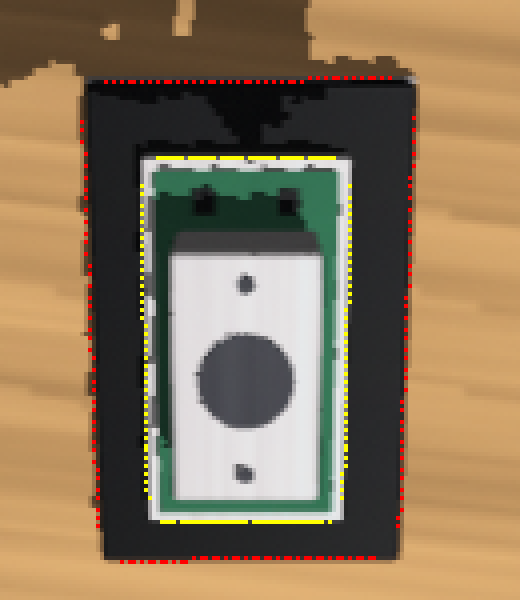

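```bash
python3 -c "
from h import *
T=arm.get_calibration('top'); im=cv2.imread('pics/top8.png')
x=fit(im,T,'lb',(.6195,.1375),7,rng=.004,iters=4); m=im.copy(); draw(m,T,'lb',x); cv2.imwrite('pics/tt.png',cv2.resize(m[150:245,195:265],None,fx=6,fy=6,interpolation=0))
im=arm.capture('top'); cv2.imwrite('pics/top12.png',im)
fit(im,T,'lm',(.622,.139),7)
"
```

```text
lb [0.6196 0.1381] yaw 6.53 n 150 / 160 med|r| mm 0.97
lm [0.621  0.1383] yaw 6.64 n 118 / 160 med|r| mm 0.32
```

View pics/tt.png

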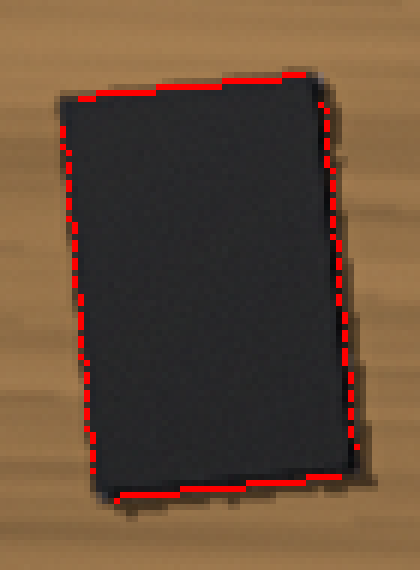

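View pics/top12.png

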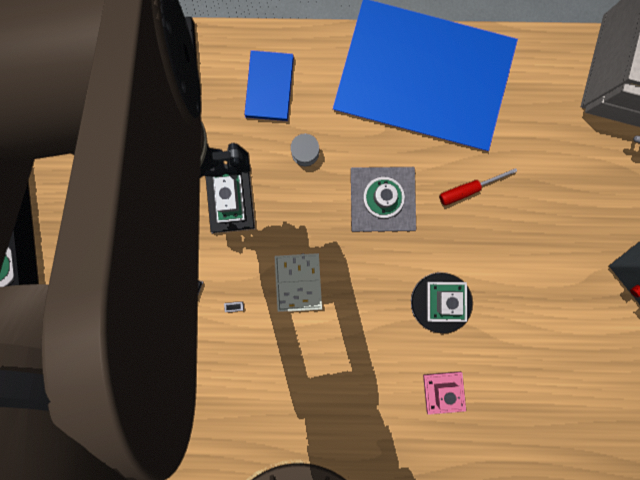

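The long module is about 1.3 mm off centre along x and squared within 0.2°: good. Next the square module at top (447,302), (0.4374, −0.2584), yaw 0.6°. The pink one at (445,393) is ignored.

```bash
python3 -c "
from h import *
rows([.437,-.318],.25,0.6,n=12)
"
```

```text
now [0.6213 0.1389 0.2134] yaw 96.91 tilt [-0.34 -0.   -0.06] n 12 F [ 0.5 -0.8 -0.4] w 0.998 t 18.82 q [ 0.17  0.48  1.64 -0.    1.02 -1.52]
[[-0.3, 8.0, -0.1, -3.6, -0.31, 1.98, 0], [0.0, 8.0, 0.0, -3.84, -0.31, 1.46, 0], [0.0, 8.0, 0.0, -4.0, -0.31, 0.91, 0], [0.0, 8.0, 0.0, -4.09, -0.31, 0.34, 0], [0.0, 8.0, 0.0, -4.1, -0.31, -0.23, 0], [0.0, 8.0, 0.0, -4.03, -0.31, -0.8, 0], [0.0, 8.0, 0.0, -3.88, -0.31, -1.36, 0], [0.0, 8.0, 0.0, -3.65, -0.31, -1.88, 0], [0.0, 8.0, 0.0, -3.35, -0.31, -2.37, 0], [0.0, 8.0, 0.0, -2.99, -0.31, -2.82, 0], [0.0, 8.0, 0.0, -2.56, -0.31, -3.21, 0], [0.0, 8.0, 0.0, -2.09, -0.31, -3.53, 0]]
```

Emit:
move_arm([
  [[-0.3,8,-0.1,-3.6,-0.3,2.0,0],[0,8,0,-3.85,-0.3,1.45,0],[0,8,0,-4,-0.3,0.9,0],[0,8,0,-4.1,-0.3,0.35,0],[0,8,0,-4.1,-0.3,-0.2,0],[0,8,0,-4,-0.3,-0.8,0],[0,8,0,-3.9,-0.3,-1.35,0],[0,8,0,-3.65,-0.3,-1.9,0],[0,8,0,-3.35,-0.3,-2.4,0],[0,8,0,-3,-0.3,-2.8,0]],
])

```text
time: 20.08
tcp_pos: [0.4494, -0.2469, 0.2299]
tcp_rot: [-0.698, -0.082, 0.098, 0.704]
ft_force: [0.1, -0.2, 0.1]
gripper_width: 0.999
```

```bash
python3 -c "
from h import *
rows([.437,-.318],.25,0.6)
"
```

```text
now [ 0.4494 -0.2469  0.2299] yaw 14.61 tilt [-0.64 -0.01 -1.22] n 2 F [ 0.1 -0.2  0.1] w 0.999 t 20.07 q [-0.56  0.3   1.89 -0.01  0.97 -0.81]
[[-0.6, 7.0, -1.2, -1.5, -1.01, -3.29, 0], [0.0, 7.0, 0.0, -1.09, -1.01, -3.44, 0]]
```

Emit:
move_arm([
  [[-0.6,7,-1.2,-1.5,-1,-3.3,0],[0,7,0,-1.1,-1,-3.4,0],[0,0,0,0,0,0,0],[0,0,0,0,0,0,0]],
])

```text
time: 20.58
tcp_pos: [0.4325, -0.3201, 0.2446]
tcp_rot: [-0.705, 0.004, 0.002, 0.709]
ft_force: [-0.0, -0.6, 0.1]
gripper_width: 0.999
```

```bash
python3 -c "
from h import *
im,c=look('w13')
rows([.4374,-.2584],.10,0.6)
x=fit(im,c,'rb',(.4344,-.2512),0,rng=.005);draw(im,c,'rb',x); x=fit(im,c,'sm',(.4374,-.2584),.6,rng=.005);draw(im,c,'sm',x,col=(0,255,255))
cv2.imwrite('pics/w13m.png',im)
"
```

```text
now [ 0.4326 -0.32    0.2446] yaw -0.1 tilt [-0.27 -0.   -0.45] n 4 F [ 0.   0.  -0.1] w 1.001 t 20.62 q [-0.69  0.31  1.83 -0.    1.01 -0.69]
[[-0.3, -0.2, -0.4, 0.12, 3.62, 1.54, 0], [0.0, -0.2, 0.0, 0.12, 3.62, 1.54, 0], [0.0, -0.2, 0.0, 0.13, 3.62, 1.54, 0], [0.0, -0.2, 0.0, 0.13, 3.62, 1.54, 0]]
rb [ 0.4353 -0.2538] yaw -3.67 n 157 / 160 med|r| mm 0.4
sm [ 0.439  -0.2584] yaw 0.54 n 160 / 160 med|r| mm 0.3
```

View pics/w13m.png

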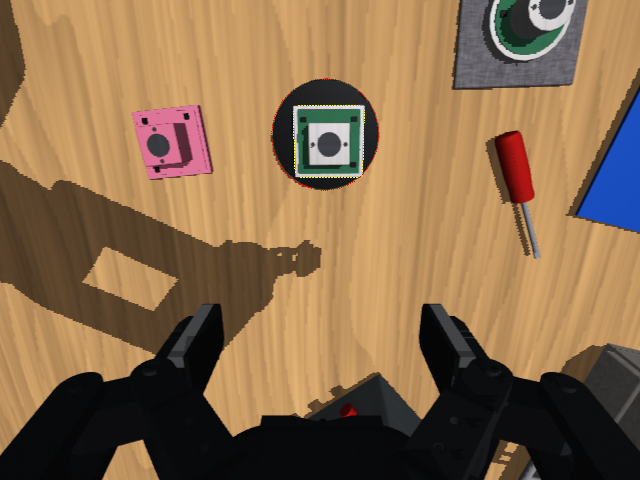

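The square module is at (329,142) on the round base; the fit overlays it well: (0.4388, −0.2584), yaw 0.5°. The pink look-alike is at (172,142). Going in.

Emit:
move_arm([
  [[-0.3,-0.2,-0.4,0.15,3.6,1.55,0],[0,-0.2,0,0.15,3.6,1.55,0],[0,-0.1,0,0.15,3.6,1.55,0],[0,-0.1,0,0.15,3.6,1.5,0],[0,0,0,0,0,0,0]],
])

```text
time: 21.25
tcp_pos: [0.4382, -0.2518, 0.0956]
tcp_rot: [-0.707, -0.006, 0.008, 0.707]
ft_force: [-0.2, -0.5, -0.2]
gripper_width: 0.995
```

```bash
python3 -c "
from h import *
rows([.4388,-.2584],.05,.5)
"
```

```text
now [ 0.4382 -0.2518  0.0956] yaw 1.1 tilt [-0.03 -0.   -0.14] n 1 F [-0.2 -0.5 -0.2] w 0.995 t 21.25 q [-0.58  0.48  2.05 -0.    0.62 -0.6 ]
[[-0.0, 0.6, -0.1, 0.05, 4.56, -0.66, 0]]
```

Emit:
move_arm([
  [[0,0.6,-0.1,0.05,0,-0.65,0],[0,0,0,0,3.5,0,0],[0,0,0,0,1.3,0,0],[0,0,0,0,0,0,0]],
])

```text
time: 21.75
tcp_pos: [0.4425, -0.2622, 0.0514]
tcp_rot: [0.708, 0.005, -0.001, -0.706]
ft_force: [0.1, 0.5, 0.2]
gripper_width: 1.001
```

```bash
python3 -c "
from h import *
rows([.4388,-.2584],.0316,.5)
im,c=look('w14'); s=arm.observe()
for q in proj([[*s['tcp_pos'][:2],.06],[.4388,-.2584,.06]],c): print(q);cv2.drawMarker(im,tuple(int(v) for v in q),(0,0,255),0,20,1)
cv2.imwrite('pics/w14m.png',im)
"
```

```text
now [ 0.4425 -0.2622  0.0514] yaw 0.52 tilt [ 0.22 -0.    0.34] n 1 F [0.1 0.5 0.2] w 1.001 t 21.75 q [-0.59  0.56  2.06  0.    0.52 -0.6 ]
[[0.2, 0.0, 0.3, -0.37, 1.98, 0.38, 0]]
[319.00678056 314.44927678]
[310.14838346 306.71773358]
```

View pics/w14m.png

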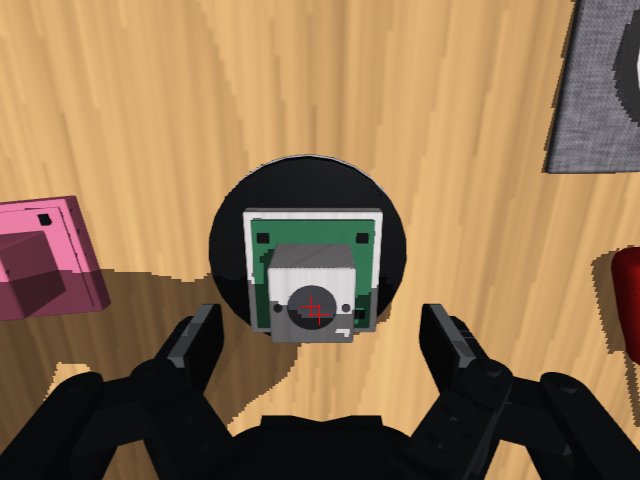

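Emit:
move_arm([
  [[0.2,0,0.3,-0.35,1.6,0.4,0],[0,0,0,0,0.25,0,0],[0,0,0,0,0,0,0]],
])

```text
time: 22.18
tcp_pos: [0.4399, -0.2589, 0.0338]
tcp_rot: [0.708, 0.004, -0.002, -0.706]
ft_force: [0.5, -0.0, -0.0]
gripper_width: 0.997
```

```bash
python3 -c "
from h import *
rows([.4388,-.2584],.0312,.5)
"
```

```text
now [ 0.4399 -0.2589  0.0338] yaw 0.51 tilt [ 0.11 -0.    0.15] n 1 F [ 0.5 -0.  -0. ] w 0.997 t 22.18 q [-0.59  0.59  2.07 -0.    0.48 -0.6 ]
[[0.1, 0.0, 0.2, -0.11, 0.26, 0.05, 0]]
```

Emit:
move_arm([
  [[0.1,0,0.1,-0.1,0.25,0.05,0],[0,0,0,0,0,0,255],[0,0,0,0,0,0,255],[0,0,0,0,0,0,255],[0,0,0,0,0,0,255],[0,0,0,0,0,0,255],[0,0,0,0,0,0,255]],
])

```text
time: 23.05
tcp_pos: [0.4391, -0.2585, 0.0318]
tcp_rot: [0.707, 0.004, -0.003, -0.707]
ft_force: [0.4, -0.3, -0.9]
gripper_width: 0.436
```

```bash
python3 -c "
from h import *
rows([.4388,-.2584],.0312,.5)
"
```

```text
now [ 0.4391 -0.2585  0.0318] yaw 0.51 tilt [ 0.02 -0.    0.08] n 1 F [ 0.4 -0.3 -0.9] w 0.436 t 23.05 q [-0.59  0.59  2.07  0.    0.48 -0.6 ]
[[0.0, 0.0, 0.1, -0.03, 0.06, 0.01, 0]]
```

Emit:
move_arm([
  [[0,0,0,0,-3,0,255],[0,0,0,0,-4.5,0,255],[0,0,0,0,-4.5,0,255],[0,0,0,0,-1,0,255]],
])

```text
time: 23.55
tcp_pos: [0.4378, -0.2577, 0.1638]
tcp_rot: [-0.706, -0.002, 0.004, 0.708]
ft_force: [0.2, -0.2, -4.5]
gripper_width: 0.437
```

```bash
python3 -c "
from h import *
rows([.53,0],.165,-9,f=255)
"
```

```text
now [ 0.4378 -0.2577  0.1638] yaw 0.51 tilt [-0.11 -0.   -0.11] n 6 F [ 0.2 -0.2 -4.5] w 0.437 t 23.55 q [-0.59  0.37  1.99  0.    0.79 -0.6 ]
[[-0.1, 1.6, -0.1, 1.57, -0.02, 4.28, 255], [0.0, 1.6, 0.0, 1.46, -0.02, 4.32, 255], [0.0, 1.6, 0.0, 1.34, -0.02, 4.36, 255], [0.0, 1.6, 0.0, 1.21, -0.02, 4.4, 255], [0.0, 1.6, 0.0, 1.09, -0.02, 4.43, 255], [0.0, 1.6, 0.0, 0.97, -0.02, 4.46, 255]]
```

Emit:
move_arm([
  [[-0.1,1.6,-0.1,1.6,0,4.3,255],[0,1.6,0,1.45,0,4.3,255],[0,1.6,0,1.35,0,4.35,255],[0,1.6,0,1.2,0,4.4,255],[0,1.6,0,1.1,0,4.4,255],[0,1.6,0,1,0,4.4,255]],
])

```text
time: 24.3
tcp_pos: [0.5314, 0.0036, 0.1591]
tcp_rot: [0.705, -0.061, 0.058, -0.704]
ft_force: [1.7, -0.5, -3.6]
gripper_width: 0.433
```

```bash
python3 -c "
from h import *
rows([.433,.251],.14,-19.2,f=255)
"
```

```text
now [0.5314 0.0036 0.1591] yaw -9.72 tilt [ 0.05  0.   -0.24] n 6 F [ 1.7 -0.5 -3.6] w 0.433 t 24.3 q [-0.05  0.41  1.94 -0.    0.8   0.12]
[[0.0, 1.6, -0.2, -2.31, 0.32, 3.79, 255], [0.0, 1.6, 0.0, -2.42, 0.32, 3.72, 255], [0.0, 1.6, 0.0, -2.52, 0.32, 3.65, 255], [0.0, 1.6, 0.0, -2.62, 0.32, 3.58, 255], [0.0, 1.6, 0.0, -2.71, 0.32, 3.51, 255], [0.0, 1.6, 0.0, -2.81, 0.32, 3.43, 255]]
```

Emit:
move_arm([
  [[0,1.6,-0.2,-2.3,0.3,3.8,255],[0,1.6,0,-2.4,0.3,3.7,255],[0,1.6,0,-2.5,0.3,3.65,255],[0,1.6,0,-2.6,0.3,3.6,255],[0,1.6,0,-2.7,0.3,3.5,255],[0,1.6,0,-2.8,0.3,3.4,255],[0,0,0,0,0,0,255],[0,0,0,0,0,0,255]],
])

```text
time: 25.3
tcp_pos: [0.4274, 0.2595, 0.1318]
tcp_rot: [0.699, -0.123, 0.116, -0.695]
ft_force: [0.1, -0.2, -2.4]
gripper_width: 0.432
```

```bash
python3 -c "
from h import *
im,c=look('w15')
rows([.4328,.251],.06,-19.2,f=255)
x=fit(im,c,'sb',(.4328,.251),-19.2,rng=.005);draw(im,c,'sb',x)
cv2.imwrite('pics/w15m.png',im)
"
```

```text
now [0.4275 0.2594 0.1319] yaw -19.48 tilt [ 0.42  0.   -0.47] n 2 F [-1.3 -0.4 -2.9] w 0.433 t 25.35 q [0.48 0.41 2.02 0.   0.71 0.82]
[[0.4, -0.1, -0.5, 0.39, 3.59, -0.3, 255], [0.0, -0.1, 0.0, 0.39, 3.59, -0.31, 255]]
sb [0.4311 0.253 ] yaw -23.42 n 94 / 160 med|r| mm 1.0
```

View pics/w15m.png

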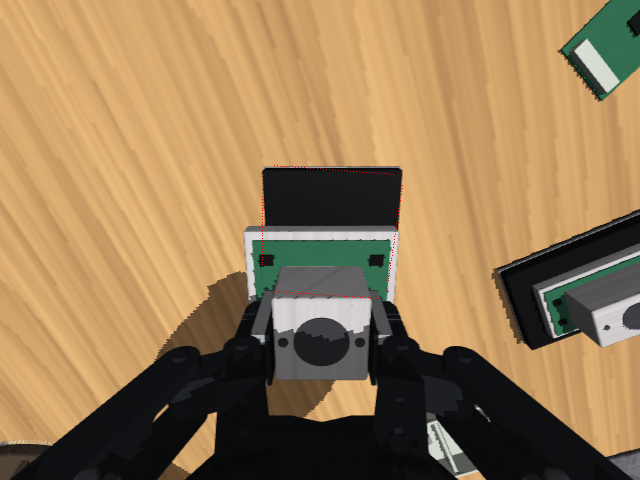

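Emit:
move_arm([
  [[0.4,-0.3,-0.5,0.75,2.5,-0.6,255],[0,0,0,0,3,0,255],[0,0,0,0,2.5,0,255],[0,0,0,0,0,0,255],[0,0,0,0,0,0,255]],
])

```text
time: 25.98
tcp_pos: [0.4352, 0.2468, 0.0503]
tcp_rot: [-0.697, 0.119, -0.12, 0.697]
ft_force: [-0.2, -0.3, -2.5]
gripper_width: 0.432
```

```bash
python3 -c "
from h import *
rows([.4328,.251],.0425,-19.2,f=255)
"
```

```text
now [0.4352 0.2468 0.0503] yaw -19.49 tilt [-0.03  0.    0.11] n 1 F [-0.2 -0.3 -2.5] w 0.432 t 25.98 q [ 0.46  0.55  2.09 -0.    0.5   0.8 ]
[[-0.0, -0.3, 0.1, -0.36, 0.78, 0.31, 255]]
```

Emit:
move_arm([
  [[0,-0.3,0.1,-0.35,0.75,0.3,255],[0,0,0,0,0,0,255],[0,0,0,0,0,0,255]],
])

```text
time: 26.35
tcp_pos: [0.4339, 0.2515, 0.0442]
tcp_rot: [-0.696, 0.117, -0.119, 0.698]
ft_force: [-0.4, 0.5, -3.0]
gripper_width: 0.432
```

```bash
python3 -c "
from h import *
rows([.4328,.251],.0325,-19.2,f=255)
im,c=look('w16'); s=arm.observe()
draw(im,c,'sb',np.r_[.4328,.251,np.radians(-19.2)])
draw(im,c,'sm',np.r_[s['tcp_pos'][:2],np.radians(-19.4)],z=s['tcp_pos'][2]-.0318+.028,col=(0,255,255))
cv2.imwrite('pics/w16m.png',cv2.resize(im[130:400,200:450],None,fx=2.2,fy=2.2))
"
```

```text
now [0.4339 0.2515 0.0442] yaw -19.19 tilt [-0.16  0.    0.12] n 1 F [-0.4  0.5 -3. ] w 0.432 t 26.35 q [0.46 0.56 2.09 0.   0.49 0.8 ]
[[-0.2, 0.0, 0.1, -0.09, 1.17, -0.08, 255]]
```

View pics/w16m.png

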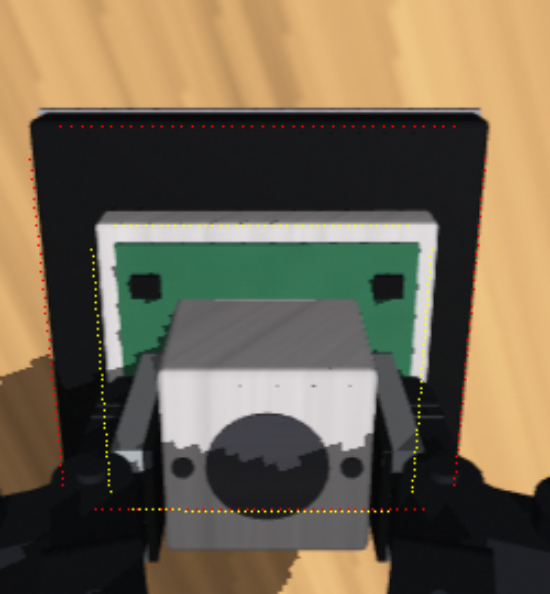

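```bash
python3 -c "
from h import *
im,c=load('w16')
x=fit(im,c,'sb',(.4335,.2525),-19.2,rng=.003,iters=4);draw(im,c,'sb',x)
cv2.imwrite('pics/w16n.png',cv2.resize(im[130:400,200:450],None,fx=2.2,fy=2.2))
T=arm.get_calibration('top')
for f in('top0',):
  i=cv2.imread('pics/%s.png'%f); fit(i,T,'sb',(.433,.251),-19.2,rng=.004)
i,c=load('w8'); x=fit(i,c,'sb',(.433,.251),-19.2,rng=.004); draw(i,c,'sb',x); cv2.imwrite('pics/w8n.png',cv2.resize(i[60:220,240:400],None,fx=3.5,fy=3.5))
"
```

```text
sb [0.4343 0.2542] yaw -19.25 n 114 / 160 med|r| mm 0.39
sb [0.4329 0.2503] yaw -19.14 n 158 / 160 med|r| mm 0.76
sb [0.4326 0.2513] yaw -19.11 n 158 / 160 med|r| mm 0.54
```

View pics/w16n.png

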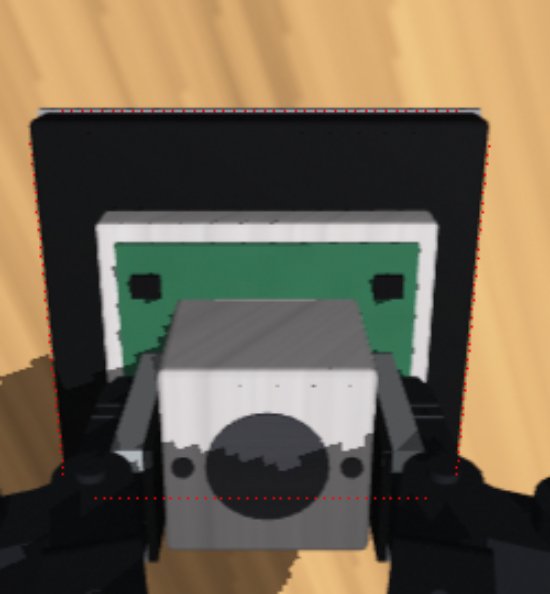

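View pics/w8n.png

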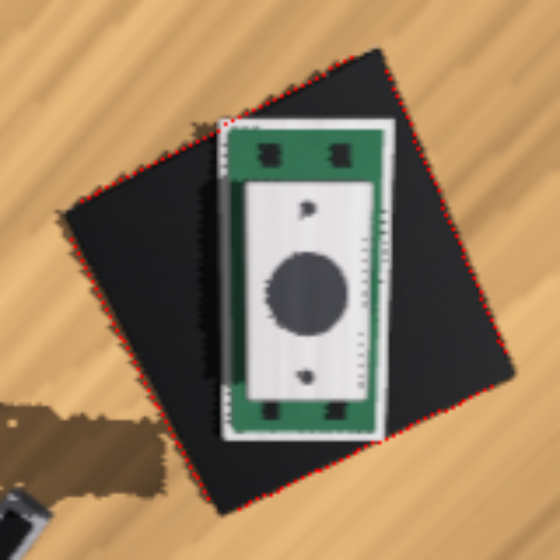

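Estimates agree to about 1.5 mm, and the current position is within that. Lower.

Emit:
move_arm([
  [[-0.2,0,0.1,-0.05,0.7,0,255],[0,0,0,0,0.25,0,255],[0,0,0,0,0,0,255]],
])

```text
time: 26.78
tcp_pos: [0.4335, 0.2518, 0.0342]
tcp_rot: [0.698, -0.118, 0.118, -0.697]
ft_force: [1.1, -0.8, -2.4]
gripper_width: 0.435
```

```bash
python3 -c "
from h import *
rows([.4333,.2517],.0318,-19.2,f=255)
"
```

```text
now [0.4335 0.2518 0.0342] yaw -19.17 tilt [ 0.05 -0.    0.02] n 1 F [ 1.1 -0.8 -2.4] w 0.435 t 26.77 q [ 0.47  0.58  2.09 -0.    0.47  0.8 ]
[[0.0, 0.0, 0.0, -0.01, 0.24, -0.01, 255]]
```

Emit:
move_arm([
  [[0,0,0,0,0.2,0,255],[0,0,0,0,0.05,0,255]],
])

```text
time: 27.02
tcp_pos: [0.4335, 0.2518, 0.0317]
tcp_rot: [0.698, -0.118, 0.118, -0.697]
ft_force: [-3.4, -0.3, 12.8]
gripper_width: 0.434
```

Contact at 13 N. Release and back up.

Emit:
move_arm([
  [[0,0,0,0,0,0,255],[0,0,0,0,0,0,180],[0,0,0,0,0,0,0],[0,0,0,0,0,0,0],[0,0,0,0,0,0,0],[0,0,0,0,-3,0,0],[0,0,0,0,-5,0,0],[0,0,0,0,-5,0,0],[0,0,0,0,-5,-4,0],[0,0,0,0,0,0,0]],
])

```text
time: 28.28
tcp_pos: [0.4209, 0.215, 0.2152]
tcp_rot: [0.698, -0.117, 0.118, -0.697]
ft_force: [0.8, -0.1, -0.2]
gripper_width: 1.003
```

```bash
python3 -c "
from h import *
im,c=look('w17')
x=fit(im,c,'sb',(.433,.251),-19.2,rng=.004);draw(im,c,'sb',x)
x=fit(im,c,'sm',(.433,.251),-19.2,rng=.004);draw(im,c,'sm',x,col=(0,255,255))
cv2.imwrite('pics/w17m.png',im)
rows([.53,0],.2,-12)
"
```

```text
sb [0.4333 0.2521] yaw -19.25 n 160 / 160 med|r| mm 0.2
sm [0.4345 0.2516] yaw -19.11 n 160 / 160 med|r| mm 0.28
now [0.421  0.2157 0.2137] yaw -19.13 tilt [ 0.08  0.   -0.  ] n 5 F [0.6 0.7 0.5] w 1.0 t 28.32 q [ 0.41  0.26  2.01 -0.    0.88  0.74]
[[0.1, -1.4, -0.0, 3.47, 0.27, -3.36, 0], [0.0, -1.4, 0.0, 3.39, 0.27, -3.45, 0], [0.0, -1.4, 0.0, 3.3, 0.27, -3.53, 0], [0.0, -1.4, 0.0, 3.21, 0.27, -3.61, 0], [0.0, -1.4, 0.0, 3.12, 0.27, -3.69, 0]]
```

View pics/w17m.png

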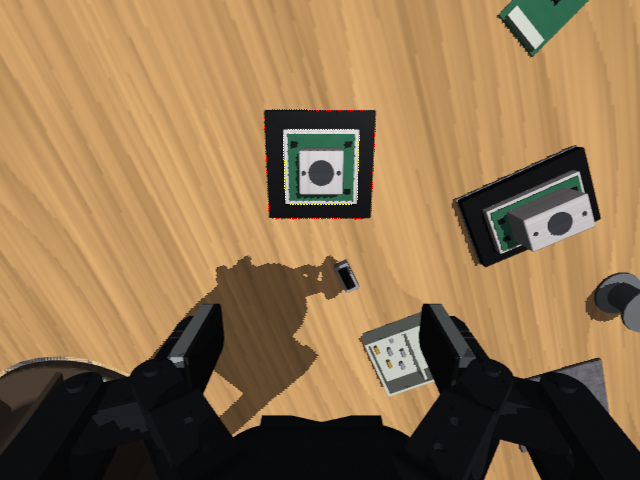

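The square module is on the square base, 1.2 mm off centre, yaw within 0.2°. Now the round module on the pad.

```bash
python3 -c "
from h import *
rows([.615,-.205],.21,-12,n=9)
"
```

```text
now [0.421  0.2157 0.2137] yaw -19.13 tilt [ 0.08  0.   -0.  ] n 9 F [0.6 0.7 0.5] w 1.0 t 28.32 q [ 0.41  0.26  2.01 -0.    0.88  0.74]
[[0.1, -0.8, -0.0, 3.57, 0.04, -3.71, 0], [0.0, -0.8, 0.0, 3.52, 0.04, -3.76, 0], [0.0, -0.8, 0.0, 3.46, 0.04, -3.81, 0], [0.0, -0.8, 0.0, 3.41, 0.04, -3.85, 0], [0.0, -0.8, 0.0, 3.36, 0.04, -3.9, 0], [0.0, -0.8, 0.0, 3.3, 0.04, -3.95, 0], [0.0, -0.8, 0.0, 3.25, 0.04, -3.99, 0], [0.0, -0.8, 0.0, 3.19, 0.04, -4.04, 0], [0.0, -0.8, 0.0, 3.14, 0.04, -4.08, 0]]
```

Emit:
move_arm([
  [[0.1,-0.8,0,3.6,0,-3.7,0],[0,-0.8,0,3.5,0,-3.75,0],[0,-0.8,0,3.45,0,-3.8,0],[0,-0.8,0,3.4,0,-3.85,0],[0,-0.8,0,3.35,0,-3.9,0],[0,-0.8,0,3.3,0,-3.95,0],[0,-0.8,0,3.25,0,-4,0],[0,-0.8,0,3.2,0,-4,0],[0,-0.8,0,3.1,0,-4.1,0],[0,0,0,0,0,0,0]],
])

```text
time: 29.58
tcp_pos: [0.6219, -0.2126, 0.1967]
tcp_rot: [-0.702, 0.076, -0.065, 0.705]
ft_force: [0.8, 0.7, -0.1]
gripper_width: 0.999
```

```bash
python3 -c "
from h import *
im,c=look('w18')
x=fit(im,c,'rm',(.6258,-.145),z=.016);draw(im,c,'rm',x,z=.016)
cv2.imwrite('pics/w18m.png',im)
t=arm.capture('top'); cv2.imwrite('pics/top18.png',t)
T=arm.get_calibration('top'); fit(t,T,'rm',(.625,-.145),z=.016); fit(t,T,'rb',(.4344,-.2512))
rows([.6258,-.145],.09,-12)
"
```

```text
rm [ 0.6271 -0.1451] yaw 0.0 n 160 / 160 med|r| mm 0.38
rm [ 0.6255 -0.1451] yaw -0.0 n 160 / 160 med|r| mm 0.44
rb [ 0.4341 -0.252 ] yaw 36.85 n 43 / 160 med|r| mm 0.29
now [ 0.6204 -0.2096  0.1969] yaw -11.35 tilt [-0.15 -0.   -0.94] n 3 F [-1.3  0.9  0.1] w 0.999 t 29.68 q [-0.37  0.53  1.6  -0.    1.03 -0.17]
[[-0.2, 0.2, -0.9, -0.25, 3.56, 2.15, 0], [0.0, 0.2, 0.0, -0.26, 3.56, 2.15, 0], [0.0, 0.2, 0.0, -0.26, 3.56, 2.14, 0]]
```

View pics/w18m.png

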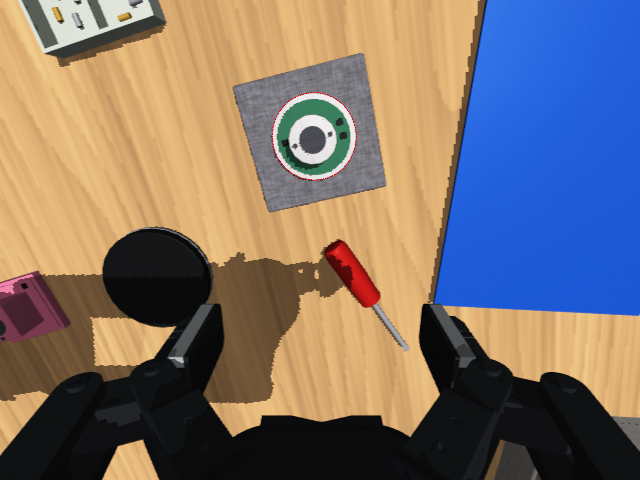

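View pics/top18.png

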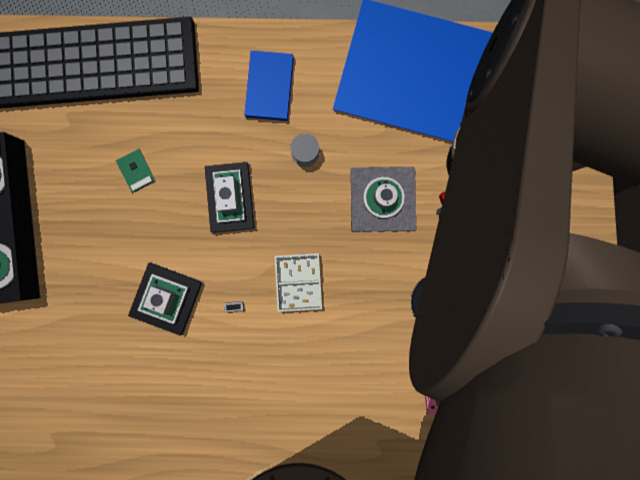

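Emit:
move_arm([
  [[-0.2,0.2,-0.9,-0.25,3.5,2.15,0],[0,0.2,0,-0.25,3.5,2.15,0],[0,0.2,0,-0.25,3.5,2.15,0],[0,0,0,0,0,0,0],[0,0,0,0,0,0,0]],
])

```text
time: 30.3
tcp_pos: [0.6237, -0.1371, 0.0879]
tcp_rot: [0.703, -0.073, 0.071, -0.703]
ft_force: [-0.2, -0.2, 0.2]
gripper_width: 1.004
```

```bash
python3 -c "
from h import *
rows([.6262,-.1451],.04,-12)
"
```

```text
now [ 0.6237 -0.1371  0.0879] yaw -11.73 tilt [ 0.02  0.   -0.16] n 1 F [-0.2 -0.2  0.2] w 1.004 t 30.3 q [-0.26  0.63  1.74 -0.    0.78 -0.06]
[[0.0, 0.3, -0.2, 0.4, 4.79, -0.73, 0]]
```

Emit:
move_arm([
  [[0,0.3,-0.2,0.4,0,-0.75,0],[0,0,0,-0.1,3.5,0,0],[0,0,0,-0.1,1.3,0,0],[0,0,0,0,0,0,0],[0,0,0,0,0,0,0]],
])

```text
time: 30.92
tcp_pos: [0.6282, -0.1492, 0.0447]
tcp_rot: [0.704, -0.072, 0.078, -0.702]
ft_force: [-0.2, 0.5, 0.7]
gripper_width: 1.003
```

```bash
python3 -c "
from h import *
rows([.6262,-.1451],.019,-12)
"
```

```text
now [ 0.6282 -0.1492  0.0447] yaw -12.18 tilt [ 0.07 -0.    0.58] n 1 F [-0.2  0.5  0.7] w 1.003 t 30.93 q [-0.28  0.69  1.75 -0.    0.69 -0.07]
[[0.1, -0.2, 0.6, -0.28, 2.57, 0.36, 0]]
```

Emit:
move_arm([
  [[0,-0.2,0.6,-0.3,1.6,0.35,0],[0,0,0,0,0.7,0,0],[0,0,0,0,0,0,0],[0,0,0,0,0,0,0]],
])

```text
time: 31.42
tcp_pos: [0.6269, -0.1451, 0.0214]
tcp_rot: [0.704, -0.073, 0.074, -0.703]
ft_force: [0.5, -0.2, 0.6]
gripper_width: 0.998
```

```bash
python3 -c "
from h import *
rows([.6262,-.1451],.019,-12)
im,c=look('w19'); s=arm.observe()
for q in proj([[*s['tcp_pos'][:2],.048],[.6262,-.1451,.048]],c): print(q);cv2.drawMarker(im,tuple(int(v) for v in q),(0,0,255),0,20,1)
cv2.imwrite('pics/w19m.png',im)
"
```

```text
now [ 0.6269 -0.1451  0.0214] yaw -11.95 tilt [ 0.08 -0.    0.03] n 1 F [ 0.5 -0.2  0.6] w 0.998 t 31.43 q [-0.27  0.72  1.76 -0.    0.66 -0.06]
[[0.1, 0.1, 0.0, -0.06, 0.24, -0.02, 0]]
[317.86256382 339.08870834]
[316.35512041 339.50774774]
```

View pics/w19m.png

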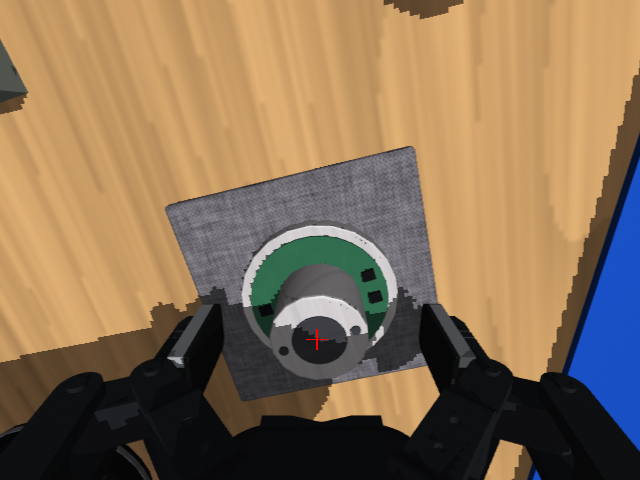

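Emit:
move_arm([
  [[0,0,0,-0.05,0.2,0,0],[0,0,0,0,0,0,255],[0,0,0,0,0,0,255],[0,0,0,0,0,0,255],[0,0,0,0,0,0,255],[0,0,0,0,0,0,255],[0,0,0,0,0,0,255]],
])

```text
time: 32.35
tcp_pos: [0.6267, -0.1451, 0.0201]
tcp_rot: [0.704, -0.073, 0.074, -0.703]
ft_force: [-0.8, 0.0, 0.7]
gripper_width: 0.447
```

```bash
python3 -c "
from h import *
rows([.6262,-.1451],.019,-12)
"
```

```text
now [ 0.6267 -0.1451  0.0201] yaw -11.96 tilt [ 0.08 -0.    0.08] n 1 F [-0.8  0.   0.7] w 0.447 t 32.35 q [-0.27  0.73  1.76 -0.    0.65 -0.06]
[[0.1, 0.0, 0.1, -0.04, 0.11, -0.01, 0]]
```

Emit:
move_arm([
  [[0,0,0,0,-3,0,255],[0,0,0,0,-4,0,255],[0,0,0,0,-4,0,255],[0,0,0,0,0,0,255]],
])

```text
time: 32.85
tcp_pos: [0.6253, -0.1446, 0.1313]
tcp_rot: [0.704, -0.074, 0.073, -0.703]
ft_force: [0.1, 0.0, -2.7]
gripper_width: 0.449
```

```bash
python3 -c "
from h import *
rows([.4348,-.2515],.125,-12,f=255)
"
```

```text
now [ 0.6253 -0.1446  0.1313] yaw -11.96 tilt [ 0.07  0.   -0.12] n 5 F [ 0.1  0.  -2.7] w 0.449 t 32.85 q [-0.27  0.58  1.7  -0.    0.86 -0.06]
[[0.1, 0.0, -0.1, -3.29, 0.13, -2.88, 255], [0.0, 0.0, 0.0, -3.28, 0.13, -2.88, 255], [0.0, 0.0, 0.0, -3.28, 0.13, -2.88, 255], [0.0, 0.0, 0.0, -3.28, 0.13, -2.88, 255], [0.0, 0.0, 0.0, -3.28, 0.13, -2.88, 255]]
```

Emit:
move_arm([
  [[0,0,0,-3.3,0.1,-2.9,255],[0,0,0,-3.3,0.1,-2.9,255],[0,0,0,-3.3,0.1,-2.9,255],[0,0,0,-3.3,0.1,-2.9,255],[0,0,0,-3.2,0.1,-2.8,255],[0,0,0,0,0,0,255],[0,0,0,0,0,0,255]],
])

```text
time: 33.72
tcp_pos: [0.4258, -0.2517, 0.1196]
tcp_rot: [-0.702, 0.077, -0.07, 0.704]
ft_force: [0.2, -0.4, -2.9]
gripper_width: 0.453
```

```bash
python3 -c "
from h import *
im,c=look('w20')
rows([.4348,-.2515],.05,-12,f=255)
x=fit(im,c,'rb',(.435,-.2515),rng=.004); draw(im,c,'rb',x); cv2.imwrite('pics/w20m.png',im)
"
```

```text
now [ 0.4258 -0.2515  0.1195] yaw -11.87 tilt [-0.11 -0.   -0.62] n 2 F [-1.7 -0.7 -4. ] w 0.451 t 33.77 q [-0.59  0.43  2.05 -0.    0.68 -0.38]
[[-0.1, 0.1, -0.6, 0.44, 3.48, 0.09, 255], [0.0, 0.1, 0.0, 0.44, 3.48, 0.09, 255]]
rb [ 0.4359 -0.2526] yaw -0.0 n 113 / 160 med|r| mm 0.38
```

View pics/w20m.png

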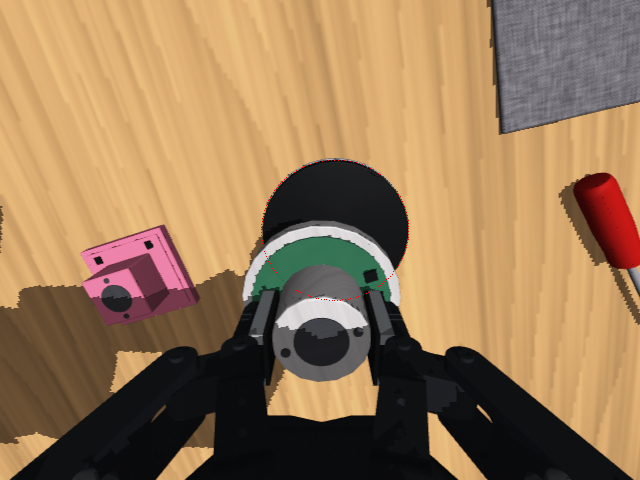

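Round base fit: (0.4357, −0.2528). Lower toward it.

Emit:
move_arm([
  [[-0.1,0.1,-0.6,1,2.5,0.1,255],[0,0,0,0,2.5,0,255],[0,0,0,0,2,0,255],[0,0,0,0,0,0,255],[0,0,0,0,0,0,255]],
])

```text
time: 34.4
tcp_pos: [0.4396, -0.2508, 0.047]
tcp_rot: [0.704, -0.072, 0.073, -0.703]
ft_force: [1.3, -0.0, -3.5]
gripper_width: 0.452
```

```bash
python3 -c "
from h import *
rows([.4357,-.2528],.043,-12,f=255)
"
```

```text
now [ 0.4396 -0.2508  0.047 ] yaw -11.7 tilt [ 0.02 -0.    0.08] n 1 F [ 1.3 -0.  -3.5] w 0.452 t 34.4 q [-0.58  0.56  2.07  0.    0.51 -0.37]
[[0.0, 0.3, 0.1, -0.34, 0.4, -0.28, 255]]
```

Emit:
move_arm([
  [[0,0.3,0.1,-0.35,0.4,-0.3,255],[0,0,0,0,0,0,255],[0,0,0,0,0,0,255]],
])

```text
time: 34.78
tcp_pos: [0.4364, -0.2536, 0.0443]
tcp_rot: [0.704, -0.073, 0.075, -0.703]
ft_force: [-0.1, 0.0, -3.8]
gripper_width: 0.449
```

```bash
python3 -c "
from h import *
rows([.4357,-.2528],.0325,-12,f=255)
im,c=look('w21'); s=arm.observe()
x=fit(im,c,'rb',(.4357,-.2526),rng=.004,iters=5); draw(im,c,'rb',x)
draw(im,c,'rm',np.r_[s['tcp_pos'][:2],0],z=s['tcp_pos'][2]-.0321+.028,col=(0,255,255))
cv2.imwrite('pics/w21m.png',cv2.resize(im[130:400,200:450],None,fx=2.2,fy=2.2))
"
```

```text
now [ 0.4364 -0.2536  0.0443] yaw -12.0 tilt [ 0.07 -0.    0.11] n 1 F [-0.1  0.  -3.8] w 0.449 t 34.77 q [-0.59  0.56  2.08 -0.    0.5  -0.38]
[[0.1, -0.0, 0.1, -0.08, 1.18, 0.07, 255]]
rb [ 0.4363 -0.2524] yaw -0.0 n 107 / 160 med|r| mm 0.49
```

View pics/w21m.png

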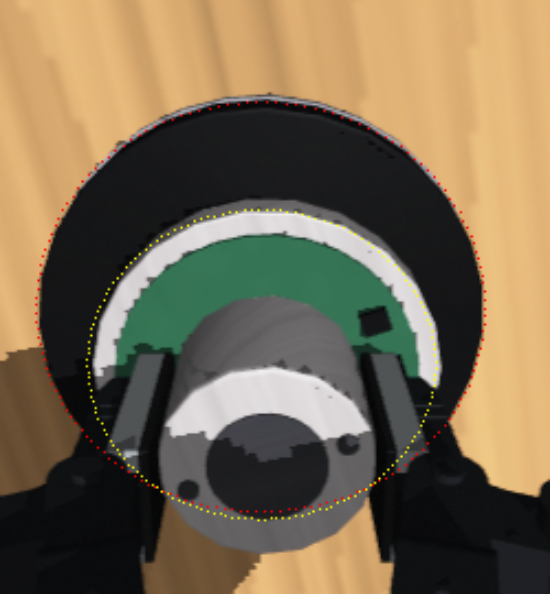

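Emit:
move_arm([
  [[0,0,0.1,-0.05,0.7,0.1,255],[0,0,0,0,0.25,0,255],[0,0,0,0,0,0,255]],
])

```text
time: 35.2
tcp_pos: [0.4361, -0.2525, 0.0342]
tcp_rot: [0.704, -0.074, 0.074, -0.703]
ft_force: [0.4, -0.3, -3.4]
gripper_width: 0.451
```

```bash
python3 -c "
from h import *
rows([.4358,-.2526],.0321,-12,f=255)
"
```

```text
now [ 0.4361 -0.2525  0.0342] yaw -12.01 tilt [ 0.07 -0.    0.01] n 1 F [ 0.4 -0.3 -3.4] w 0.451 t 35.2 q [-0.58  0.58  2.08 -0.    0.47 -0.37]
[[0.1, -0.0, 0.0, -0.03, 0.21, -0.01, 255]]
```

Emit:
move_arm([
  [[0,0,0,0,0.17,0,255],[0,0,0,0,0.05,0,255]],
])

```text
time: 35.45
tcp_pos: [0.4361, -0.2525, 0.032]
tcp_rot: [0.704, -0.074, 0.074, -0.703]
ft_force: [-2.8, 1.9, 11.9]
gripper_width: 0.452
```

Contact at 12 N. Release, back up and look.

Emit:
move_arm([
  [[0,0,0,0,0,0,255],[0,0,0,0,0,0,180],[0,0,0,0,0,0,0],[0,0,0,0,0,0,0],[0,0,0,0,0,0,0],[0,0,0,0,-3,0,0],[0,0,0,0,-5,0,0],[0,0,0,0,-5,0,0],[0,0,0,0,-5,-4,0],[0,0,0,0,0,0,0]],
])

```text
time: 36.7
tcp_pos: [0.4282, -0.2909, 0.216]
tcp_rot: [0.704, -0.074, 0.074, -0.703]
ft_force: [-0.0, 0.5, -0.5]
gripper_width: 1.001
```

```bash
python3 -c "
from h import *
im,c=look('w22')
x=fit(im,c,'rb',(.4355,-.2525),rng=.004);draw(im,c,'rb',x)
x=fit(im,c,'rm',(.4355,-.2525),rng=.004);draw(im,c,'rm',x,col=(0,255,255))
cv2.imwrite('pics/w22m.png',im)
rows([.45,-.33],.23,-12)
"
```

```text
rb [ 0.4357 -0.2532] yaw -0.0 n 160 / 160 med|r| mm 0.29
rm [ 0.4371 -0.2527] yaw -0.0 n 160 / 160 med|r| mm 0.29
now [ 0.4273 -0.2891  0.214 ] yaw -11.94 tilt [ 0.    0.   -0.15] n 1 F [-0.   0.2 -0.9] w 0.997 t 36.75 q [-0.65  0.32  1.92 -0.    0.91 -0.44]
[[0.0, 0.1, -0.2, 3.07, -1.6, -3.53, 0]]
```

View pics/w22m.png

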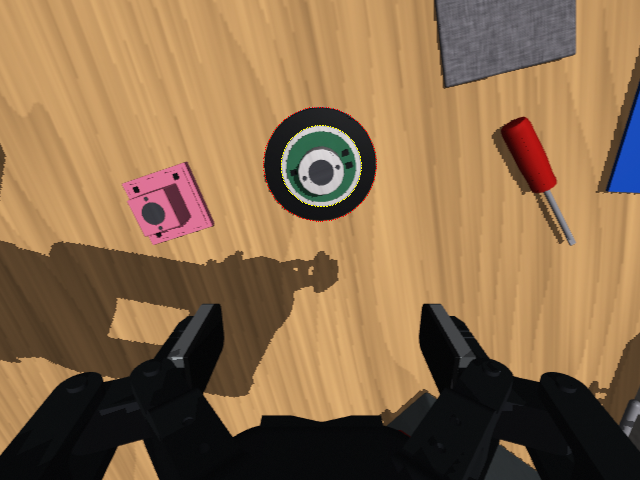

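```bash
python3 - <<'E'
from h import *
t=arm.capture('top'); s=arm.capture('scene'); T=arm.get_calibration('top')
cv2.imwrite('pics/top22.png',t); cv2.imwrite('pics/scene22.png',s)
fit(t,T,'lm',(.6215,.139),7,rng=.004);fit(t,T,'sm',(.433,.2515),-19.2,rng=.004);fit(t,T,'sb',(.433,.2505),-19.2,rng=.004)
a=cv2.imread('pics/top0.png');b=cv2.imread('pics/scene0.png')
for n,x,y,i,j in(("spool t",280,125,a,t),("connector t",220,297,a,t),("driver s",165,330,b,s),("spool s",355,265,b,s),("conn s",320,155,b,s)):
    print(n,abs(i[y:y+45,x:x+50].astype(int)-j[y:y+45,x:x+50]).mean().round(2))
E
```

```text
lm [0.6216 0.1383] yaw 6.63 n 160 / 160 med|r| mm 0.47
sm [0.4335 0.2519] yaw -19.21 n 160 / 160 med|r| mm 0.3
sb [0.4329 0.2502] yaw -19.17 n 160 / 160 med|r| mm 0.65
spool t 3.65
connector t 4.18
driver s 4.27
spool s 3.96
conn s 4.31
```

View pics/scene22.png

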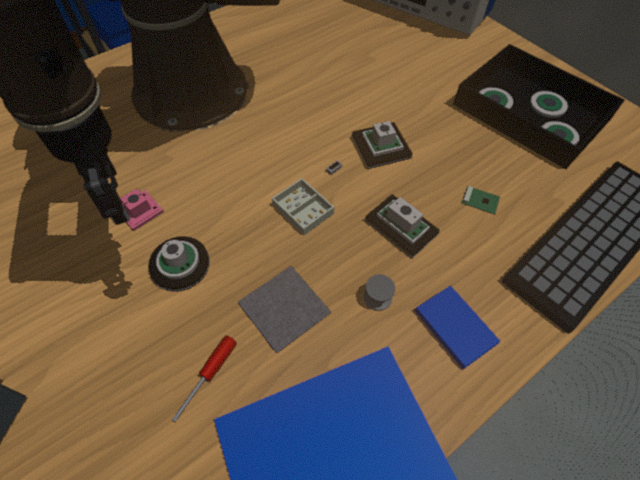

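The scene view shows round on round (180,260), square on square (382,142) and long on long (402,220). The spool (378,291), screwdriver (205,375) and connector (333,168) lie where they were. The gripper is clear, at z ≈ 0.21. Handing in.

```bash
python3 -c "
from bench import arm
print(arm.close_job())"
```

```text
the job is handed in; nothing more can be done
None
```

All three modules now stand upright on the bases of their own shape, and the job is handed in at about 37 s of the 104 s allowed. I moved round → pad, long → long base, square → square base, then round → round base.

**Centring:** The last wrist-camera fits put each module about 1.2–1.5 mm off the middle of its base. The long and square modules are squared up to within about 0.2°. The top camera agreed with these to about 1–2 mm, within the calibration error. It did put the square module 1.8 mm off, and its fit of the long base was poor.

**Other things on the bench:** The spool, screwdriver and connector look unmoved in the before and after pictures.

**One thing went wrong:** When setting the round module on the pad, I missed the first contact and pressed too far. The wrist force briefly read about 82 N, below the 120 N limit, and the module stayed upright and in place. The three later set-downs touched at 12–15 N.

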